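# Load the bottle steriliser

### The arm

A 7-joint arm with a two-finger parallel gripper is mounted at the origin on a cart in front of the work surface, level with it; the furniture and walls round the work are solid. World frame = base frame: x ahead of the robot, y to its left, z up, the work surface at z = 0. Lengths are in m, angles in rad, forces in N, time in s.
With the tool pointing down it reaches from about 0.4 to 0.85 m from the base axis. Payload 6.9 kg.
Tool frame: the origin (TCP) lies on the mounting face of the last link; the fingertips stand 173 mm ahead of it and the grasp point (between the pads) lies 155 mm ahead of it; z points along the fingers, y is the line along which they close (so a half turn about z gives the same grasp; the last joint's range is limited). The gripper opens to 85 mm and grips with 20 to 120 N. Pads are 22 mm wide; open, the fingers measure 114 mm over their backs; the gripper's body (76 mm by 85 mm) begins 54 mm behind the grasp point. The pads swing forward as they close: fully open they stand 13 mm farther back than shut.
Start: joints at [1.252, 0.507, -0.238, 1.5, 0.126, 1.149, -0.155], TCP at [0.257, -0.57, 0.405] pointing down, gripper open.
Joint ranges: [-3.08, 3.08], [-0.24, 2.05], [-1.43, 1.35], [0, 2.5], [-1.52, 4.66], [0.17, 1.96], [-2.89, 2.89]. Speed limits (rad/s): [2.39, 2.39, 3.14, 3.14, 3.14, 3.14, 3.14].

### API

Orientations are given as [roll, pitch, yaw] about the fixed x, y, z axes, in that order (R = Rz(yaw) Ry(pitch) Rx(roll)).
In Python, from bench import manip gives the robot as it stands. The module is installed in compiled form; this text tells all that it offers.
- The arm moves only by the tool drive_tool, never from a script. Its argument "increments" is a list of rows, each an object of numbers: "rx", "ry", "rz": the turn, a rotation vector about the tool's x, y, z in degrees; "tx", "ty", "tz": the shift along the tool's x, y, z in mm; "gripper": the closure, from 0 (fully open) to 1 (shut). In form: [{"rx": .., "ry": .., "rz": .., "tx": .., "ty": .., "tz": .., "gripper": ..}, ...]. A call has 1 to 10 rows; each row shifts and turns the commanded pose from where the row before left it, along the tool's axes as they then stand; what a row does not reach is not made up. A row lasts 1/8 s, in which the tool goes at most 62.5 mm and 10.7 degrees, less where a joint would pass 70% of its speed; a pose out of reach is approached as far as the arm can. A call is refused whole if a number of a shift passes 62.5 or a number of a turn 10.7, either way. A call with a gripper value outside its range is refused whole. The fingers move at their own pace and stop on an object; the grip force is fixed at half the most. Time passes only in rows, so rows that do not move let the fingers close. It gives the time, the measured TCP pose, the force and the opening at its end, in the units of the state.
- manip.sense(): the state, without advancing time (a new reading comes with each control period).
- manip.read_camera(name): name is "scene" or "top" or "wrist"; returns the picture (384x512x3 uint8, red, green, blue); there is no depth.
- manip.camera_info(name): a dict with "fov_y" (degrees; the focal length in pixels is half the picture's height over the tangent of half this angle, whatever the lens; pixels are square), "cx", "cy" (the principal point, pixels), "extrinsics" (4x4, takes a point from camera to world coordinates); the wrist camera has in their place "mount" (4x4, takes a point from camera to tool coordinates, whose origin is the TCP and whose axes are the flange's). Camera axes: x right, y down, z forward; pixel columns grow to the right and rows downward; lengths in m; the calibration is good to about 2 mm. A picture is of the moment at which its call begins: read the wrist's pose just before it. camera_info takes no time and is no camera call.
- manip.job_done(): hands the job in, once; it reports no verdict.
Trained networks look in the newest picture that a camera, given by its name, has taken for a name from the list of things; names that differ only in an ending like _2 or _b are one class to them, and where a whole thing is asked for, a point or a joint stands for the part that bears it (a point fixed in the world has none). Each returns a list of dicts, best first, with "p" (0 to 1); they miss things now and then, are a little off and sometimes report something else, mostly with a low value. They report only what shows in the picture. A call takes as long as a camera call.
- manip.look_for(label, camera): "pixel" ([column, row] in pixels, amid what is visible of it).
- manip.mark_of(label, camera): "pixel" ([column, row] in pixels: a listed point, or the origin of a listed thing).
The state is a dict: "time": time; "joint_pos": joint angles; "dq": joint speeds; "joint_efforts": joint torques, N m; "position": TCP position; "tcp_rot": TCP orientation; "wrist_force": force on the tool from outside, world axes, zero at the start; "moment": the same for the moment, N m; "width": finger opening in m.
Only numpy, scipy, OpenCV 4.12 (cv2) and the standard library are available. Lean on these libraries where they do the work, as an engineer would, in place of code of your own. Each camera call takes 0.05 s, during which the arm holds its last target. There are 200 camera calls.

### The job

Load the steriliser with the small bottles: drop its door right down, draw the round basket fully out, and pack every bottle on the worktop upright into the basket, close together, each standing on the basket's floor. Then push the basket fully home and swing the door up until it is shut, with the bottles still standing in it; leave the other things where they are.

Things in the scene. Friction and masses are not known exactly. Their poses are not given: they have to be found in the camera images.
- steriliser: steel wedge-shaped countertop appliance with a drop-down door towards the robot; about 270 mm deep, 184 wide, 176 high. Its roof begins 47 mm behind its origin. Origin on the worktop, x points level into it (away from the robot), y along the door's hinge, z up. Fixed
- door (a joint): angle (rad) of the door: 0 = shut (leaning back 0.606 rad from upright), 2.18 = fully open (level, pointing towards the robot). It swings up over the vertical, then down about its lower edge. The hinge is stiff (0.3 N m) and holds the door at about any angle; no latch. It may start slightly ajar
- rack (a joint): how far (m) the round basket is drawn out of the steriliser towards the robot on straight runners: 0 = fully in, 0.18 = fully out. Friction about 1.5 N; it stays where it is left. Draw it out only with the door down; shut the door only with it in
- door_hinge (a point): middle of the door's hinge line, 30 mm above the worktop, axes as the steriliser's. The door is 8 mm thick and 164 wide; its plate ends 140 mm from the hinge line
- door_tab (a point): grip point of the door's handle: a flat black tab in line with the door, at the middle of its free edge, 14 mm wide (along the hinge), 10 thick, reaching from 140 to 191 mm from the hinge line; this point is at 176 and turns with the door. Free all round, 30 mm above the worktop when open. Pinched across its width from above, it can turn between the fingers
- rack_tab (a point): grip point of the basket's handle: an upright black tab, 12 mm wide (y), 22 long (x), on a flat strip from the basket's front; its top is 13 mm above this point, its foot 27 mm below. It lies 124 mm in front of the basket's axis and moves with it; axes as the steriliser's. With the door open it can be pinched across y from above, basket in or out
- basket_floor (a point): centre of the inner floor of the round basket, an open-topped aluminium pot, inner diameter 135 mm, inner depth 40, wall 3.5; the floor is 46 mm above the worktop. Axes as the steriliser's. Seven bottles just fit: one in the middle and six round it, with about 4 mm of play. Fully out, it is clear above
- bottle_1_mid (a point): one of 5 to 7 alike metal bottles on the worktop at the left (some may be absent), 100 mm high, 0.15 kg: body 40 mm diameter up to 56 mm, bevelled weighted foot, shoulder up to 68 mm, then a black cylindrical stopper fixed to it, 20 mm diameter, up to the top; take it by that. This point is on its axis, 50 mm above its foot; z along its axis, up
- bottle_2_mid (a point): one of 5 to 7 alike metal bottles on the worktop at the left (some may be absent), 100 mm high, 0.15 kg: body 40 mm diameter up to 56 mm, bevelled weighted foot, shoulder up to 68 mm, then a black cylindrical stopper fixed to it, 20 mm diameter, up to the top; take it by that. This point is on its axis, 50 mm above its foot; z along its axis, up
- bottle_3_mid (a point): one of 5 to 7 alike metal bottles on the worktop at the left (some may be absent), 100 mm high, 0.15 kg: body 40 mm diameter up to 56 mm, bevelled weighted foot, shoulder up to 68 mm, then a black cylindrical stopper fixed to it, 20 mm diameter, up to the top; take it by that. This point is on its axis, 50 mm above its foot; z along its axis, up
- bottle_4_mid (a point): one of 5 to 7 alike metal bottles on the worktop at the left (some may be absent), 100 mm high, 0.15 kg: body 40 mm diameter up to 56 mm, bevelled weighted foot, shoulder up to 68 mm, then a black cylindrical stopper fixed to it, 20 mm diameter, up to the top; take it by that. This point is on its axis, 50 mm above its foot; z along its axis, up
- bottle_5_mid (a point): one of 5 to 7 alike metal bottles on the worktop at the left (some may be absent), 100 mm high, 0.15 kg: body 40 mm diameter up to 56 mm, bevelled weighted foot, shoulder up to 68 mm, then a black cylindrical stopper fixed to it, 20 mm diameter, up to the top; take it by that. This point is on its axis, 50 mm above its foot; z along its axis, up
- bottle_6_mid (a point): one of 5 to 7 alike metal bottles on the worktop at the left (some may be absent), 100 mm high, 0.15 kg: body 40 mm diameter up to 56 mm, bevelled weighted foot, shoulder up to 68 mm, then a black cylindrical stopper fixed to it, 20 mm diameter, up to the top; take it by that. This point is on its axis, 50 mm above its foot; z along its axis, up
- bottle_7_mid (a point): one of 5 to 7 alike metal bottles on the worktop at the left (some may be absent), 100 mm high, 0.15 kg: body 40 mm diameter up to 56 mm, bevelled weighted foot, shoulder up to 68 mm, then a black cylindrical stopper fixed to it, 20 mm diameter, up to the top; take it by that. This point is on its axis, 50 mm above its foot; z along its axis, up
- egg_timer: white kitchen timer, 63 mm across, 52 high, standing among the bottles; not to be moved. Origin at the centre of its underside
- mug: green mug, 65x91x52 mm, on the worktop to the right; not to be moved. Origin at the centre of its underside
- teaspoon: teaspoon 130 mm long, lying on the worktop to the right; not to be moved

How it is judged:
On the way, in this order (a step that is already met when the one before it is completed fails the run):
1. the door is fully down and the basket fully drawn out (value of joint door above 2 rad and value of joint rack above 0.165 m), for 0.2 s.
2. every bottle stands upright on the basket's floor, the basket still drawn out (horizontal distance between each of bottle_1_mid, bottle_2_mid, bottle_3_mid, bottle_4_mid, bottle_5_mid, bottle_6_mid, bottle_7_mid and basket_floor below 0.053 m and z of bottle_1_mid in the frame of basket_floor between 0.044 and 0.056 m and angle between each of bottle_1_mid, bottle_2_mid, bottle_3_mid, bottle_4_mid, bottle_5_mid, bottle_6_mid, bottle_7_mid's own z axis and vertical below 0.12 rad and z of bottle_2_mid in the frame of basket_floor between 0.044 and 0.056 m and z of bottle_3_mid in the frame of basket_floor between 0.044 and 0.056 m and z of bottle_4_mid in the frame of basket_floor between 0.044 and 0.056 m and z of bottle_5_mid in the frame of basket_floor between 0.044 and 0.056 m and z of bottle_6_mid in the frame of basket_floor between 0.044 and 0.056 m and z of bottle_7_mid in the frame of basket_floor between 0.044 and 0.056 m and value of joint rack above 0.15 m), for 0.2 s.
3. the basket is home and the door shut (value of joint door below 0.08 rad and value of joint rack below 0.015 m), for 0.2 s.
At the end, for the whole second after the job is handed in: The door is shut (within 0.08 rad), the basket is home (within 15 mm), and every bottle stands in the basket upright (within 0.12 rad), its foot on the basket's floor (within 6 mm) (all of step 3 and horizontal distance between each of bottle_1_mid, bottle_2_mid, bottle_3_mid, bottle_4_mid, bottle_5_mid, bottle_6_mid, bottle_7_mid and basket_floor below 0.053 m and z of bottle_1_mid in the frame of basket_floor between 0.044 and 0.056 m and angle between each of bottle_1_mid, bottle_2_mid, bottle_3_mid, bottle_4_mid, bottle_5_mid, bottle_6_mid, bottle_7_mid's own z axis and vertical below 0.12 rad and z of bottle_2_mid in the frame of basket_floor between 0.044 and 0.056 m and z of bottle_3_mid in the frame of basket_floor between 0.044 and 0.056 m and z of bottle_4_mid in the frame of basket_floor between 0.044 and 0.056 m and z of bottle_5_mid in the frame of basket_floor between 0.044 and 0.056 m and z of bottle_6_mid in the frame of basket_floor between 0.044 and 0.056 m and z of bottle_7_mid in the frame of basket_floor between 0.044 and 0.056 m); the robot touches nothing.
It fails at once if the egg timer is moved more than 6 cm (distance of egg_timer from where it was at the start of the episode above 0.06 m).
It fails at once if the mug is moved more than 6 cm (distance of mug from where it was at the start of the episode above 0.06 m).
It fails at once if the teaspoon is moved more than 6 cm (distance of teaspoon from where it was at the start of the episode above 0.06 m).
Of bottle_1, bottle_2, bottle_3, bottle_4, bottle_5, bottle_6, bottle_7 only 5 to 7 are there at a start; the rules pass over those that are not, and their reading is None.
At some moment in a run one of bottle_1, bottle_2, bottle_3, bottle_4, bottle_5, bottle_6, bottle_7 may be knocked a few centimetres aside while the robot is not near it.
It also fails if it takes over 210 s, if anything falls off the work surface, if the arm or the gripper's body presses on something with over 40 N, if the wrist force passes 120 N, or if a joint passes its speed limit or range.

## Working session

There is one attempt and no reset: what is moved stays moved. The work goes in short steps, Python scripts to look and compute and a tool call to move; the robot and the scene stay as the last step left them, time stands still between calls to the robot, and variables do not carry over. Pictures are saved under pics/ and viewed, on a budget of 14 in all, crops included, one or two more only if the job needs it, and the job is handed in when it is done.

Besides the shell and the picture viewer there is one more tool, called after ">>>" as name(argument=value, ...), one argument or row to a line, values as JSON. drive_tool: Moves the arm, as the interface text tells. Its arguments: {"type":"object","properties":{"increments":{"type":"array","items":{"type":"object","properties":{"rx":{"type":"number"},"ry":{"type":"number"},"rz":{"type":"number"},"tx":{"type":"number"},"ty":{"type":"number"},"tz":{"type":"number"},"gripper":{"type":"number"}}}}},"required":["increments"]}

```bash
mkdir -p pics; cat > h.py <<'E'
import numpy as np, cv2
from bench import manip
from scipy.spatial.transform import Rotation as R
def T_tool():
    s=manip.sense(); T=np.eye(4); T[:3,:3]=R.from_euler('xyz',s['tcp_rot']).as_matrix(); T[:3,3]=s['position']; return T
def cam(name):
    c=manip.camera_info(name); f=192/np.tan(np.radians(c['fov_y'])/2)
    E=np.array(c['extrinsics']) if 'extrinsics' in c else T_tool()@np.array(c['mount'])
    return f,c['cx'],c['cy'],E
def ray(px,C):
    f,cx,cy,E=C; d=E[:3,:3]@np.array([(px[0]-cx)/f,(px[1]-cy)/f,1]); return E[:3,3],d
def at_z(px,z,C):
    o,d=ray(px,C); return o+d*(z-o[2])/d[2]
def proj(P,C):
    f,cx,cy,E=C; p=E[:3,:3].T@(np.array(P)-E[:3,3]); return np.array([cx+f*p[0]/p[2],cy+f*p[1]/p[2]])
def snap(name,fn=None):
    C=cam(name); im=manip.read_camera(name)
    if fn: cv2.imwrite('pics/'+fn,cv2.cvtColor(im,cv2.COLOR_RGB2BGR))
    return im,C
E
python3 - <<'E'
from h import *
np.set_printoptions(precision=3,suppress=True)
ims=[]
for n in ['scene','top']:
    im,C=snap(n); ims.append(im); print(n,C[0],C[1],C[2],'\n',C[3], manip.camera_info(n))
    for lab,z in [('bottle_1_mid',.05),('door_tab',.15),('door_hinge',.03),('steriliser',0),('egg_timer',0),('mug',0),('rack_tab',.07),('basket_floor',.046)]:
        for r in manip.mark_of(lab,n)[:9]: print(lab,round(r['p'],2),np.round(r['pixel'],1),at_z(r['pixel'],z,C))
cv2.imwrite('pics/a.png',cv2.cvtColor(np.vstack(ims),cv2.COLOR_RGB2BGR)[:, :] if 0 else cv2.resize(cv2.cvtColor(np.hstack(ims),cv2.COLOR_RGB2BGR),(800,300)))
cv2.imwrite('pics/top.png',cv2.cvtColor(ims[1],cv2.COLOR_RGB2BGR))
cv2.imwrite('pics/scene.png',cv2.cvtColor(ims[0],cv2.COLOR_RGB2BGR))
print(manip.sense()); print(manip.camera_info('wrist'))
E
```

```text
scene 397.90170344059845 250.8224844781563 192.4798667191127 
 [[-0.89  -0.243  0.386  0.14 ]
 [-0.455  0.44  -0.774  0.915]
 [ 0.018 -0.865 -0.502  0.726]
 [ 0.     0.     0.     1.   ]] {'fov_y': 51.51752165118683, 'cx': 250.8224844781563, 'cy': 192.4798667191127, 'extrinsics': array([[-0.89 , -0.243,  0.386,  0.14 ],
       [-0.455,  0.44 , -0.774,  0.915],
       [ 0.018, -0.865, -0.502,  0.726],
       [ 0.   ,  0.   ,  0.   ,  1.   ]])}
door_tab 0.85 [249.5 151.3] [ 0.719 -0.229  0.15 ]
door_hinge 0.84 [268.9 201.8] [ 0.594 -0.133  0.03 ]
steriliser 0.65 [206.1 298.7] [0.557 0.316 0.   ]
steriliser 0.56 [243.9 198.7] [ 0.701 -0.155  0.   ]
egg_timer 0.57 [278.3 273.2] [0.436 0.145 0.   ]
egg_timer 0.26 [254.1 287.5] [ 0.469  0.225 -0.   ]
mug 0.7 [255.2 291.3] [0.461 0.236 0.   ]
mug 0.55 [335.2 185.6] [ 0.443 -0.406  0.   ]
mug 0.43 [295.3 173.8] [ 0.612 -0.423  0.   ]
mug 0.35 [278.6 274. ] [0.434 0.148 0.   ]
basket_floor 0.58 [224.5 178.6] [ 0.793 -0.178  0.046]
top 468.8234535133639 260.2169536522699 190.6144908661047 
 [[-0.337 -0.922  0.188  0.324]
 [-0.941  0.329 -0.072
[... 761 characters left out ...]
joint_pos': array([ 1.252,  0.507, -0.238,  1.5  ,  0.126,  1.149, -0.155]), 'dq': array([-0.   , -0.001, -0.002, -0.   ,  0.001,  0.002,  0.002]), 'joint_efforts': array([  0.   , -62.035,  -2.185, -24.996,   0.014,   0.002,  -0.   ]), 'position': array([ 0.257, -0.57 ,  0.405]), 'tcp_rot': array([-3.142, -0.   ,  0.424]), 'wrist_force': array([-0.688, -0.257, -0.584]), 'moment': array([ 0.022, -0.018,  0.015]), 'width': 0.08559055290156718}
{'fov_y': 64.74598729143588, 'cx': 256.0469985309924, 'cy': 190.9131900818452, 'mount': array([[-0.   , -0.955, -0.298,  0.077],
       [ 1.   , -0.   , -0.001, -0.   ],
       [ 0.001, -0.298,  0.955,  0.032],
       [ 0.   ,  0.   ,  0.   ,  1.   ]])}
```

View pics/top.png

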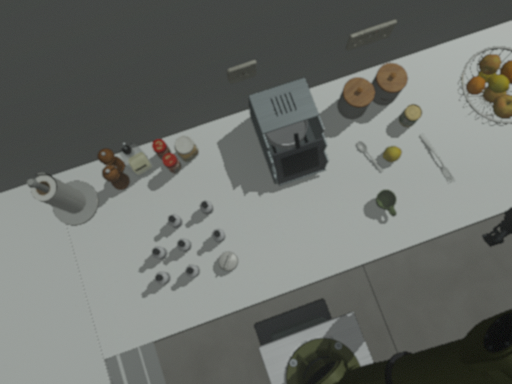

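View pics/scene.png

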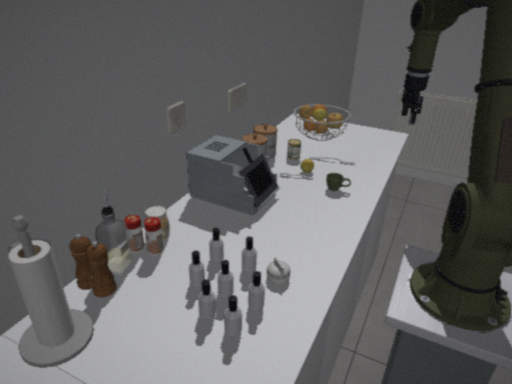

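Seven bottles (stoppers in the top view at about (207,206), (218,234), (184,243), (193,270), (162,277), (158,252), (174,220)) stand around the timer at (229,261). The steriliser is at about (290,135), with its black door tab at about (297,138). The door looks nearly shut.

```bash
cat >> h.py <<'E'
def tri(obs):
    A=np.zeros((3,3));b=np.zeros(3)
    for px,C in obs:
        o,d=ray(px,C); d=d/np.linalg.norm(d); M=np.eye(3)-np.outer(d,d); A+=M;b+=M@o
    return np.linalg.solve(A,b)
def go(P,yaw,fwd=.155):
    """tool-down: shift in tool axes (mm) + turn (deg) bringing grasp point to P, fingers' tool yaw = yaw"""
    T=T_tool(); Rt=R.from_euler('xyz',[np.pi,0,yaw]).as_matrix()
    tgt=np.array(P)-Rt@[0,0,fwd]
    d=T[:3,:3].T@(tgt-T[:3,3])*1000
    rv=np.degrees(R.from_matrix(T[:3,:3].T@Rt).as_rotvec())
    return np.round(d,1),np.round(rv,2)
E
python3 - <<'E'
from h import *
np.set_printoptions(precision=3,suppress=True)
Cs=cam('scene');Ct=cam('top')
t=tri([((249.5,151.3),Cs),((296.6,137.8),Ct)]);h=tri([((268.9,201.8),Cs),((300.5,177.8),Ct)]);b=tri([((224.5,178.6),Cs),((284.1,128),Ct)])
o=tri([((243.9,198.7),Cs),((294,155.2),Ct)])
print('tab',t,'hinge',h,'floor',b,'orig',o)
for p in [(207,206),(218,234),(184,243),(193,270),(162,277),(158,252),(174,220)]: print(at_z(p,.09,Ct))
print(at_z((231.9,260.6),0,Ct))
# hover for wrist: camera looks over steriliser front
print(go([.56,-.15,.30],0.0))
E
```

```text
tab [ 0.69  -0.161  0.184] hinge [ 0.607 -0.155  0.015] floor [ 0.777 -0.155  0.06 ] orig [ 0.699 -0.163 -0.005]
[0.608 0.162 0.09 ]
[0.515 0.158 0.09 ]
[0.523 0.264 0.09 ]
[0.437 0.263 0.09 ]
[0.449 0.357 0.09 ]
[0.524 0.346 0.09 ]
[0.601 0.271 0.09 ]
[0.431 0.147 0.   ]
(array([ 448.8, -258. ,  -50.3]), array([-0.  , -0.  , 24.28]))
```

>>> drive_tool(
  increments=[
    {"rz": 9.2, "tz": -20},
    {"rz": 9.2, "tz": -30},
    {"rz": 9.2, "tz": -30},
  ],
)

```text
schema error: expected keys rx, ry, rz, tx, ty, tz, gripper
```

>>> drive_tool(
  increments=[
    {"tx": 30, "ty": -43},
    {"tx": 30, "ty": -43},
    {"tx": 30, "ty": -43},
    {"tx": 30, "ty": -43},
    {"tx": 30, "ty": -43},
    {"tx": 30, "ty": -43},
    {"tx": 30, "ty": -43},
    {"tx": 30, "ty": -43},
    {"tx": 29, "ty": -43},
    {"tx": 29, "ty": -43},
  ],
)

```text
schema error: expected keys rx, ry, rz, tx, ty, tz, gripper
```

>>> drive_tool(
  increments=[
    {},
    {},
  ],
)

```text
schema error: expected keys rx, ry, rz, tx, ty, tz, gripper
```

```bash
python3 - <<'E'
from h import *
np.set_printoptions(precision=3,suppress=True)
im,C=snap('wrist','w1.png'); print(manip.sense()['position'],manip.sense()['tcp_rot'])
for lab,z in [('door_tab',.175),('door_hinge',.03),('steriliser',0),('basket_floor',.046),('rack_tab',.07)]:
    for r in manip.mark_of(lab,'wrist')[:3]: print(lab,round(r['p'],2),np.round(r['pixel'],1),at_z(r['pixel'],z,C))
E
```

```text
[ 0.257 -0.57   0.405] [3.142 0.    0.424]
```

View pics/w1.png

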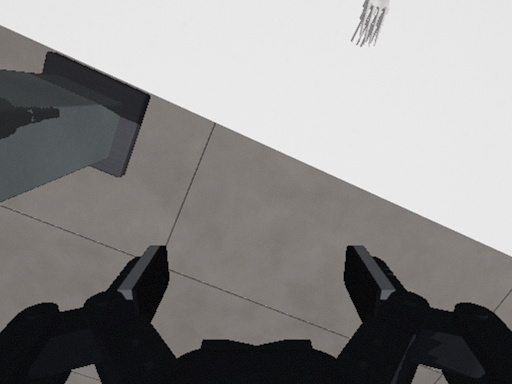

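All keys are required in each row, so the moves were refused and the arm hasn't moved. The wrist view shows only the fingers, with tips at about (150,260) and (360,260), and the worktop edge.

>>> drive_tool(
  increments=[
    {"rx": 0, "ry": 0, "rz": 9.2, "tx": 0, "ty": 0, "tz": -20, "gripper": 0},
    {"rx": 0, "ry": 0, "rz": 9.2, "tx": 0, "ty": 0, "tz": -30, "gripper": 0},
    {"rx": 0, "ry": 0, "rz": 9.2, "tx": 0, "ty": 0, "tz": -30, "gripper": 0},
  ],
)

```text
time: 1.58
position: [0.257, -0.5696, 0.4855]
tcp_rot: [-3.141, 0.0, -0.063]
wrist_force: [-0.5, -0.2, -0.2]
width: 0.0852
```

>>> drive_tool(
  increments=[
    {"rx": 0, "ry": 0, "rz": 0, "tx": 30, "ty": -43, "tz": 0, "gripper": 0},
    {"rx": 0, "ry": 0, "rz": 0, "tx": 30, "ty": -43, "tz": 0, "gripper": 0},
    {"rx": 0, "ry": 0, "rz": 0, "tx": 30, "ty": -43, "tz": 0, "gripper": 0},
    {"rx": 0, "ry": 0, "rz": 0, "tx": 30, "ty": -43, "tz": 0, "gripper": 0},
    {"rx": 0, "ry": 0, "rz": 0, "tx": 30, "ty": -43, "tz": 0, "gripper": 0},
    {"rx": 0, "ry": 0, "rz": 0, "tx": 30, "ty": -43, "tz": 0, "gripper": 0},
    {"rx": 0, "ry": 0, "rz": 0, "tx": 30, "ty": -43, "tz": 0, "gripper": 0},
    {"rx": 0, "ry": 0, "rz": 0, "tx": 30, "ty": -43, "tz": 0, "gripper": 0},
    {"rx": 0, "ry": 0, "rz": 0, "tx": 29, "ty": -43, "tz": 0, "gripper": 0},
    {"rx": 0, "ry": 0, "rz": 0, "tx": 29, "ty": -43, "tz": 0, "gripper": 0},
  ],
)

```text
time: 2.82
position: [0.5802, -0.1563, 0.4849]
tcp_rot: [3.141, -0.0, -0.058]
wrist_force: [1.3, 0.1, 0.3]
width: 0.0856
```

>>> drive_tool(
  increments=[
    {"rx": 0, "ry": 0, "rz": 0, "tx": 0, "ty": 0, "tz": 0, "gripper": 0},
    {"rx": 0, "ry": 0, "rz": 0, "tx": 0, "ty": 0, "tz": 0, "gripper": 0},
  ],
)

```text
time: 3.08
position: [0.5792, -0.158, 0.4845]
tcp_rot: [3.141, 0.001, -0.058]
wrist_force: [-0.7, -0.3, 0.3]
width: 0.0853
```

```bash
python3 - <<'E'
from h import *
np.set_printoptions(precision=3,suppress=True)
im,C=snap('wrist','w2.png'); print(manip.sense()['position'],manip.sense()['tcp_rot'])
for lab,z in [('door_tab',.175),('door_hinge',.03),('steriliser',0),('basket_floor',.046),('rack_tab',.07)]:
    for r in manip.mark_of(lab,'wrist')[:3]: print(lab,round(r['p'],2),np.round(r['pixel'],1),at_z(r['pixel'],z,C))
E
```

```text
[ 0.579 -0.159  0.485] [ 3.141  0.    -0.059]
door_tab 0.84 [252.2  39.1] [ 0.701 -0.161  0.175]
door_hinge 0.63 [256.7 134. ] [ 0.606 -0.16   0.03 ]
steriliser 0.85 [251.2  63.3] [ 0.7   -0.157  0.   ]
```

View pics/w2.png

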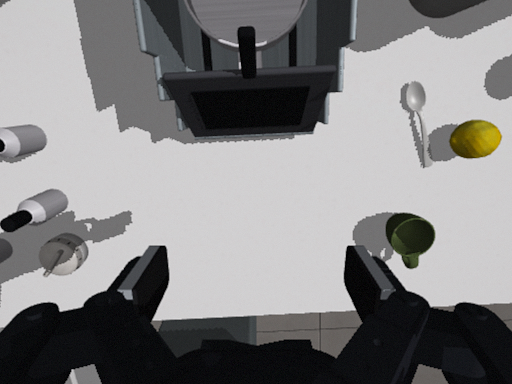

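The view is clear: the door is close to shut with its plate's top edge from (164,75) to (336,68) and bottom edge from (194,136) to (316,132). The tab runs up to (249,28). I'll fit pose and angle to these.

```bash
cat >> h.py <<'E'
def door(hx,hy,yaw,a,r,y=0,off=0):
    t=.606-a; n=np.array([-np.cos(t),0,np.sin(t)])  # n: outward
    p=np.array([np.sin(t)*r,y,np.cos(t)*r])+n*off
    c,s=np.cos(yaw),np.sin(yaw)
    return np.array([hx+c*p[0]-s*p[1],hy+s*p[0]+c*p[1],.03+p[2]])
E
python3 - <<'E'
from h import *
from scipy.optimize import least_squares
np.set_printoptions(precision=3,suppress=True)
C=cam('wrist');Cs=cam('scene');Ct=cam('top')
obs=[(C,(164,75),140,.082),(C,(336,68),140,-.082),(C,(249,28),191,0),(C,(252.2,39.1),176,0),(C,(256.7,134),0,0),(Cs,(249.5,151.3),176,0),(Ct,(296.6,137.8),176,0),(Ct,(300.5,177.8),0,0),(Cs,(268.9,201.8),0,0)]
f=lambda v:np.concatenate([(proj(door(*v,r/1000,y),c)-p)*(1 if c is C else 1) for c,p,r,y in obs])
s=least_squares(f,[.6,-.155,-.05,0],loss='soft_l1'); v=s.x; print(v,f(v).reshape(-1,2)); P=door(*v,.176); print(P)
print(go(P,v[2]))
E
```

```text
[ 0.605 -0.158 -0.025  0.051] [[ 0.224 -1.395]
 [ 3.278 -1.019]
 [ 0.202  0.394]
 [-2.242  3.348]
 [-1.783  0.586]
 [-3.675  0.565]
 [-0.046 -0.382]
 [ 1.693 -0.25 ]
 [ 0.136 -4.07 ]]
[ 0.698 -0.16   0.18 ]
(array([118.9,  -5.9, 150.3]), array([ 0.02, -0.01, -1.99]))
```

>>> drive_tool(
  increments=[
    {"rx": 0, "ry": 0, "rz": -1.5, "tx": 40, "ty": -2, "tz": 0, "gripper": 0},
    {"rx": 0, "ry": 0, "rz": 0, "tx": 40, "ty": -2, "tz": 0, "gripper": 0},
    {"rx": 0, "ry": 0, "rz": 0, "tx": 39, "ty": -2, "tz": 0, "gripper": 0},
    {"rx": 0, "ry": 0, "rz": 0, "tx": 0, "ty": 0, "tz": 40, "gripper": 0},
    {"rx": 0, "ry": 0, "rz": 0, "tx": 0, "ty": 0, "tz": 40, "gripper": 0},
    {"rx": 0, "ry": 0, "rz": 0, "tx": 0, "ty": 0, "tz": 40, "gripper": 0},
    {"rx": 0, "ry": 0, "rz": 0, "tx": 0, "ty": 0, "tz": 30, "gripper": 0},
    {"rx": 0, "ry": 0, "rz": 0, "tx": 0, "ty": 0, "tz": 0, "gripper": 0},
  ],
)

```text
time: 4.38
position: [0.6977, -0.1571, 0.332]
tcp_rot: [-3.141, 0.005, -0.032]
wrist_force: [0.2, 0.3, 0.5]
width: 0.0854
```

>>> drive_tool(
  increments=[
    {"rx": 0, "ry": 0, "rz": 0, "tx": 0, "ty": 0, "tz": 0, "gripper": 1},
    {"rx": 0, "ry": 0, "rz": 0, "tx": 0, "ty": 0, "tz": 0, "gripper": 1},
    {"rx": 0, "ry": 0, "rz": 0, "tx": 0, "ty": 0, "tz": 0, "gripper": 1},
    {"rx": 0, "ry": 0, "rz": 0, "tx": 0, "ty": 0, "tz": 0, "gripper": 1},
    {"rx": 0, "ry": 0, "rz": 0, "tx": 0, "ty": 0, "tz": 0, "gripper": 1},
    {"rx": 0, "ry": 0, "rz": 0, "tx": 0, "ty": 0, "tz": 0, "gripper": 1},
  ],
)

```text
time: 5.12
position: [0.6987, -0.1571, 0.3354]
tcp_rot: [3.14, -0.002, -0.032]
wrist_force: [0.6, -3.0, 3.5]
width: 0.0132
```

```bash
python3 - <<'E'
from h import *
np.set_printoptions(precision=3,suppress=True)
s=manip.sense();print(s['width'],s['wrist_force'],T_tool()[:3,3],s['tcp_rot'])
P0=T_tool()@[0,0,.155,1]
q=np.array(P0[:3]);h=np.array([.605,-.158,.03]);
y=-.025; d=q-h; u=d[0]*np.cos(y)+d[1]*np.sin(y); r=np.hypot(u,d[2]);a0=np.arctan2(u,d[2]);print(q,r,a0)
# arc in 20 rows to angle -pi/2
A=np.linspace(a0,-np.pi/2,21); p=np.c_[r*np.sin(A),r*np.cos(A)]; print(np.diff(p,axis=0)*1000)
E
```

```text
0.01319505509543192 [ 0.606 -2.951  3.463] [ 0.699 -0.157  0.335] [ 3.14  -0.002 -0.032]
[ 0.699 -0.157  0.18 ] 0.17736250049832175 0.558144201133836
[[-16.516   9.129]
 [-17.392   7.322]
 [-18.072   5.433]
 [-18.547   3.482]
 [-18.812   1.492]
 [-18.864  -0.515]
 [-18.702  -2.517]
 [-18.329  -4.489]
 [-17.748  -6.411]
 [-16.967  -8.261]
 [-15.993 -10.017]
 [-14.838 -11.659]
 [-13.515 -13.17 ]
 [-12.04  -14.531]
 [-10.428 -15.728]
 [ -8.698 -16.747]
 [ -6.869 -17.576]
 [ -4.963 -18.207]
 [ -3.    -18.631]
 [ -1.004 -18.844]]
```

>>> drive_tool(
  increments=[
    {"rx": 0, "ry": 0, "rz": 0, "tx": -16.5, "ty": 0, "tz": -9, "gripper": 1},
    {"rx": 0, "ry": 0, "rz": 0, "tx": -17.4, "ty": 0, "tz": -7.3, "gripper": 1},
    {"rx": 0, "ry": 0, "rz": 0, "tx": -18, "ty": 0, "tz": -5.4, "gripper": 1},
    {"rx": 0, "ry": 0, "rz": 0, "tx": -18.5, "ty": 0, "tz": -3.5, "gripper": 1},
    {"rx": 0, "ry": 0, "rz": 0, "tx": -18.8, "ty": 0, "tz": -1.5, "gripper": 1},
    {"rx": 0, "ry": 0, "rz": 0, "tx": -18.9, "ty": 0, "tz": 0.5, "gripper": 1},
    {"rx": 0, "ry": 0, "rz": 0, "tx": -18.7, "ty": 0, "tz": 2.5, "gripper": 1},
    {"rx": 0, "ry": 0, "rz": 0, "tx": -18.3, "ty": 0, "tz": 4.5, "gripper": 1},
    {"rx": 0, "ry": 0, "rz": 0, "tx": -17.7, "ty": 0, "tz": 6.4, "gripper": 1},
    {"rx": 0, "ry": 0, "rz": 0, "tx": -17, "ty": 0, "tz": 8.3, "gripper": 1},
  ],
)

```text
time: 6.38
position: [0.5194, -0.1541, 0.3404]
tcp_rot: [3.137, -0.006, -0.035]
wrist_force: [4.7, -14.2, 0.8]
width: 0.0128
```

```bash
python3 - <<'E'
from h import *
s=manip.sense();print(s['width'],s['wrist_force'],s['position']-[0,0,.155])
E
```

```text
0.01280536806374082 [  4.73931428 -14.17237221   0.81750247] [ 0.5193945  -0.15411832  0.18542211]
```

>>> drive_tool(
  increments=[
    {"rx": 0, "ry": 0, "rz": 0, "tx": -16, "ty": 0.5, "tz": 10, "gripper": 1},
    {"rx": 0, "ry": 0, "rz": 0, "tx": -14.8, "ty": 0.5, "tz": 11.7, "gripper": 1},
    {"rx": 0, "ry": 0, "rz": 0, "tx": -13.5, "ty": 0.3, "tz": 13.2, "gripper": 1},
    {"rx": 0, "ry": 0, "rz": 0, "tx": -12, "ty": 0.3, "tz": 14.5, "gripper": 1},
    {"rx": 0, "ry": 0, "rz": 0, "tx": -10.4, "ty": 0.3, "tz": 15.7, "gripper": 1},
    {"rx": 0, "ry": 0, "rz": 0, "tx": -8.7, "ty": 0, "tz": 16.7, "gripper": 1},
    {"rx": 0, "ry": 0, "rz": 0, "tx": -6.9, "ty": 0, "tz": 17.6, "gripper": 1},
    {"rx": 0, "ry": 0, "rz": 0, "tx": -5, "ty": 0, "tz": 18.2, "gripper": 1},
    {"rx": 0, "ry": 0, "rz": 0, "tx": -3, "ty": 0, "tz": 18.6, "gripper": 1},
  ],
)

```text
time: 7.5
position: [0.4282, -0.1532, 0.2031]
tcp_rot: [3.137, -0.001, -0.036]
wrist_force: [-0.6, -16.5, 3.7]
width: 0.0131
```

>>> drive_tool(
  increments=[
    {"rx": 0, "ry": 0, "rz": 0, "tx": -1, "ty": 0, "tz": 15, "gripper": 1},
    {"rx": 0, "ry": 0, "rz": 0, "tx": 0, "ty": 0, "tz": 3, "gripper": 1},
    {"rx": 0, "ry": 0, "rz": 0, "tx": 0, "ty": 0, "tz": 0, "gripper": 1},
  ],
)

```text
time: 7.88
position: [0.4273, -0.1532, 0.1849]
tcp_rot: [3.137, -0.0, -0.036]
wrist_force: [-1.8, -17.3, -0.4]
width: 0.0126
```

```bash
python3 - <<'E'
from h import *
s=manip.sense();print(s['width'],s['wrist_force'],s['position']-[0,0,.155],s['tcp_rot'])
E
```

```text
0.012561746597687077 [ -1.75365921 -17.2830184   -0.36157582] [ 0.42728575 -0.15324363  0.02993008] [ 3.13748239e+00 -1.01233336e-04 -3.56922722e-02]
```

>>> drive_tool(
  increments=[
    {"rx": 0, "ry": 0, "rz": 0, "tx": 0, "ty": 0, "tz": 0, "gripper": 0},
    {"rx": 0, "ry": 0, "rz": 0, "tx": 0, "ty": 0, "tz": 0, "gripper": 0},
    {"rx": 0, "ry": 0, "rz": 0, "tx": 0, "ty": 0, "tz": 0, "gripper": 0},
    {"rx": 0, "ry": 0, "rz": 0, "tx": 0, "ty": 0, "tz": -20, "gripper": 0},
    {"rx": 0, "ry": 0, "rz": 0, "tx": 10, "ty": 0, "tz": -50, "gripper": 0},
    {"rx": 0, "ry": 0, "rz": 0, "tx": 30, "ty": 0, "tz": -50, "gripper": 0},
    {"rx": 0, "ry": 0, "rz": 0, "tx": 40, "ty": 0, "tz": -40, "gripper": 0},
    {"rx": 0, "ry": 0, "rz": 0, "tx": 50, "ty": 0, "tz": -40, "gripper": 0},
    {"rx": 0, "ry": 0, "rz": 0, "tx": 20, "ty": 0, "tz": -20, "gripper": 0},
    {"rx": 0, "ry": 0, "rz": 0, "tx": 0, "ty": 0, "tz": 0, "gripper": 0},
  ],
)

```text
time: 9.12
position: [0.5774, -0.1538, 0.4049]
tcp_rot: [-3.141, -0.003, -0.03]
wrist_force: [0.1, -0.0, -0.6]
width: 0.0851
```

```bash
python3 - <<'E'
from h import *
np.set_printoptions(precision=3,suppress=True)
im,C=snap('wrist','w3.png'); print(manip.sense()['position'],manip.sense()['tcp_rot'])
for lab,z in [('door_tab',.03),('door_hinge',.03),('steriliser',0),('basket_floor',.046),('rack_tab',.07)]:
    for r in manip.mark_of(lab,'wrist')[:3]: print(lab,round(r['p'],2),np.round(r['pixel'],1),at_z(r['pixel'],z,C))
E
```

```text
[ 0.576 -0.154  0.404] [-3.141  0.    -0.031]
door_tab 0.66 [261.7 276.8] [ 0.431 -0.155  0.03 ]
door_hinge 0.78 [263.3 141.2] [ 0.606 -0.162  0.03 ]
steriliser 0.59 [255.1  57.3] [ 0.697 -0.155  0.   ]
rack_tab 0.68 [259.2  97.5] [ 0.654 -0.158  0.07 ]
```

View pics/w3.png

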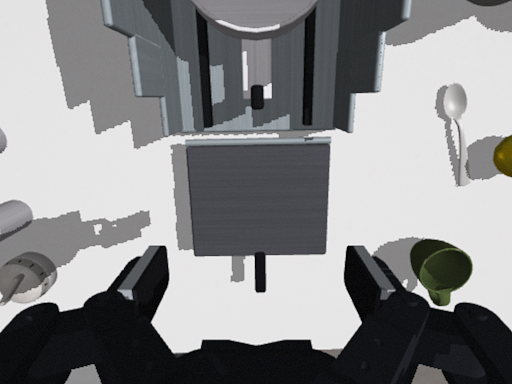

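Door is fully down (tab at (260,272)), and the rack tab shows at (257,97) on its strip. I'll triangulate its height and the yaw.

```bash
python3 - <<'E'
from h import *
np.set_printoptions(precision=3,suppress=True)
C=cam('wrist')
for n in ['top','scene']:
    im,Ct=snap(n)
    for lab in ['rack_tab','door_tab','basket_floor','door_hinge']:
        for r in manip.mark_of(lab,n)[:2]:
            print(n,lab,round(r['p'],2),np.round(r['pixel'],1),at_z(r['pixel'],.07,Ct), tri([(r['pixel'],Ct),((259.2,97.5),C)]) if lab=='rack_tab' else '')
for p,z in [((257,87),.085),((257,97),.085),((260,272),.035),((188,147),.034),((329,146),.034),((194,254),.034),((326,253),.034)]: print(p,at_z(p,z,C))
print(go([.654,-.158,.075],-.031))
E
```

```text
top rack_tab 0.74 [296.7 162.7] [ 0.649 -0.152  0.07 ] [ 0.652 -0.157  0.052]
top door_tab 0.85 [321.3 228.4] [ 0.426 -0.149  0.07 ] 
top basket_floor 0.67 [282.9 128.4] [ 0.772 -0.15   0.07 ] 
top door_hinge 0.81 [303.2 177. ] [ 0.598 -0.155  0.07 ] 
scene rack_tab 0.61 [259.6 181.7] [ 0.652 -0.178  0.07 ] [ 0.647 -0.16   0.08 ]
scene door_tab 0.89 [320.6 207.3] [ 0.413 -0.121  0.07 ] 
scene door_tab 0.59 [195.9 267.9] [0.595 0.298 0.07 ] 
scene basket_floor 0.73 [225.2 179.2] [ 0.765 -0.137  0.07 ] 
scene basket_floor 0.37 [268.6 199.9] [ 0.574 -0.083  0.07 ] 
scene door_hinge 0.59 [270.8 201. ] [ 0.565 -0.08   0.07 ] 
(257, 87) [ 0.659 -0.157  0.085]
(257, 97) [ 0.651 -0.157  0.085]
(260, 272) [ 0.438 -0.154  0.035]
(188, 147) [ 0.6   -0.078  0.034]
(329, 146) [ 0.596 -0.236  0.034]
(194, 254) [ 0.466 -0.072  0.034]
(326, 253) [ 0.462 -0.237  0.034]
(array([ 77.8,   1. , 174.1]), array([-0.  , -0.  , -0.04]))
```

>>> drive_tool(
  increments=[
    {"rx": 0, "ry": 0, "rz": 0, "tx": 38, "ty": 1, "tz": 0, "gripper": 0},
    {"rx": 0, "ry": 0, "rz": 0, "tx": 38, "ty": 1, "tz": 20, "gripper": 0},
    {"rx": 0, "ry": 0, "rz": 0, "tx": 0, "ty": 0, "tz": 40, "gripper": 0.2},
    {"rx": 0, "ry": 0, "rz": 0, "tx": 0, "ty": 0, "tz": 40, "gripper": 0.4},
    {"rx": 0, "ry": 0, "rz": 0, "tx": 0, "ty": 0, "tz": 40, "gripper": 0.4},
    {"rx": 0, "ry": 0, "rz": 0, "tx": 0, "ty": 0, "tz": 25, "gripper": 0.4},
    {"rx": 0, "ry": 0, "rz": 0, "tx": 0, "ty": 0, "tz": 12, "gripper": 0.4},
    {"rx": 0, "ry": 0, "rz": 0, "tx": 0, "ty": 0, "tz": 0, "gripper": 0.4},
  ],
)

```text
time: 10.92
position: [0.6521, -0.1589, 0.2266]
tcp_rot: [-3.141, 0.001, -0.032]
wrist_force: [-0.3, 0.4, -0.7]
width: 0.051
```

>>> drive_tool(
  increments=[
    {"rx": 0, "ry": 0, "rz": 0, "tx": 0, "ty": 0, "tz": 0, "gripper": 1},
    {"rx": 0, "ry": 0, "rz": 0, "tx": 0, "ty": 0, "tz": 0, "gripper": 1},
    {"rx": 0, "ry": 0, "rz": 0, "tx": 0, "ty": 0, "tz": 0, "gripper": 1},
    {"rx": 0, "ry": 0, "rz": 0, "tx": 0, "ty": 0, "tz": 0, "gripper": 1},
  ],
)

```text
time: 11.42
position: [0.6528, -0.157, 0.2286]
tcp_rot: [-3.14, -0.002, -0.029]
wrist_force: [-1.8, 5.2, 6.4]
width: 0.0111
```

>>> drive_tool(
  increments=[
    {"rx": 0, "ry": 0, "rz": 0, "tx": -18, "ty": 0.15, "tz": 0, "gripper": 1},
    {"rx": 0, "ry": 0, "rz": 0, "tx": -18, "ty": 0.15, "tz": 0, "gripper": 1},
    {"rx": 0, "ry": 0, "rz": 0, "tx": -18, "ty": 0.15, "tz": 0, "gripper": 1},
    {"rx": 0, "ry": 0, "rz": 0, "tx": -18, "ty": 0.15, "tz": 0, "gripper": 1},
    {"rx": 0, "ry": 0, "rz": 0, "tx": -18, "ty": 0.15, "tz": 0, "gripper": 1},
    {"rx": 0, "ry": 0, "rz": 0, "tx": -18, "ty": 0.15, "tz": 0, "gripper": 1},
    {"rx": 0, "ry": 0, "rz": 0, "tx": -18, "ty": 0.15, "tz": 0, "gripper": 1},
    {"rx": 0, "ry": 0, "rz": 0, "tx": -18, "ty": 0.15, "tz": 0, "gripper": 1},
    {"rx": 0, "ry": 0, "rz": 0, "tx": -18, "ty": 0.15, "tz": 0, "gripper": 1},
    {"rx": 0, "ry": 0, "rz": 0, "tx": -16, "ty": 0.15, "tz": 0, "gripper": 1},
  ],
)

```text
time: 12.68
position: [0.4785, -0.1546, 0.2288]
tcp_rot: [3.141, -0.015, -0.029]
wrist_force: [31.5, -1.7, -30.6]
width: 0.0112
```

>>> drive_tool(
  increments=[
    {"rx": 0, "ry": 0, "rz": 0, "tx": -2, "ty": 0, "tz": 0, "gripper": 1},
    {"rx": 0, "ry": 0, "rz": 0, "tx": -1, "ty": 0, "tz": 0, "gripper": 1},
    {"rx": 0, "ry": 0, "rz": 0, "tx": 0, "ty": 0, "tz": 0, "gripper": 1},
  ],
)

```text
time: 13.05
position: [0.478, -0.1546, 0.2287]
tcp_rot: [3.141, -0.019, -0.028]
wrist_force: [23.7, -0.4, -16.0]
width: 0.011
```

>>> drive_tool(
  increments=[
    {"rx": 0, "ry": 0, "rz": 0, "tx": 2, "ty": 0, "tz": 0, "gripper": 0.4},
    {"rx": 0, "ry": 0, "rz": 0, "tx": 0, "ty": 0, "tz": 0, "gripper": 0.4},
    {"rx": 0, "ry": 0, "rz": 0, "tx": 0, "ty": 0, "tz": 0, "gripper": 0.4},
    {"rx": 0, "ry": 0, "rz": 0, "tx": 0, "ty": 0, "tz": -30, "gripper": 0.4},
    {"rx": 0, "ry": 0, "rz": 0, "tx": 0, "ty": 0, "tz": -50, "gripper": 0.4},
    {"rx": 0, "ry": 0, "rz": 0, "tx": 20, "ty": 0, "tz": -50, "gripper": 0},
    {"rx": 0, "ry": 0, "rz": 0, "tx": 30, "ty": 0, "tz": -50, "gripper": 0},
    {"rx": 0, "ry": 0, "rz": 0, "tx": 30, "ty": 0, "tz": -45, "gripper": 0},
    {"rx": 0, "ry": 0, "rz": 0, "tx": 40, "ty": 0, "tz": -45, "gripper": 0},
    {"rx": 0, "ry": 0, "rz": 0, "tx": 0, "ty": 0, "tz": 0, "gripper": 0},
  ],
)

```text
time: 14.3
position: [0.5951, -0.1582, 0.5001]
tcp_rot: [3.141, -0.007, -0.031]
wrist_force: [0.7, 0.5, -0.1]
width: 0.0854
```

```bash
python3 - <<'E'
from h import *
np.set_printoptions(precision=3,suppress=True)
im,C=snap('wrist','w4.png'); print(manip.sense()['position'],manip.sense()['tcp_rot'])
for lab,z in [('door_tab',.03),('basket_floor',.046),('rack_tab',.07)]:
    for r in manip.mark_of(lab,'wrist')[:3]: print(lab,round(r['p'],2),np.round(r['pixel'],1),at_z(r['pixel'],z,C))
im,C=snap('top')
for lab,z in [('basket_floor',.046),('rack_tab',.07)]:
    for r in manip.mark_of(lab,'top')[:3]: print(lab,round(r['p'],2),np.round(r['pixel'],1),at_z(r['pixel'],z,C))
E
```

```text
[ 0.594 -0.158  0.498] [ 3.141 -0.002 -0.031]
door_tab 0.85 [257.9 256.1] [ 0.428 -0.155  0.03 ]
basket_floor 0.69 [251.8 146.1] [ 0.609 -0.152  0.046]
rack_tab 0.94 [256.9 232.9] [ 0.487 -0.155  0.07 ]
basket_floor 0.87 [304.1 177.3] [ 0.601 -0.161  0.046]
rack_tab 0.91 [314.5 212.6] [ 0.479 -0.147  0.07 ]
rack_tab 0.72 [157.9 254.5] [0.52  0.352 0.07 ]
```

View pics/w4.png

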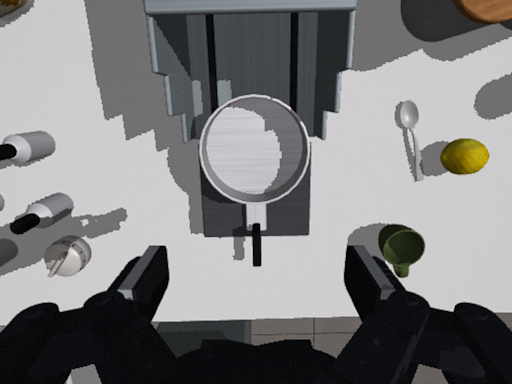

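Basket out: its rim spans columns 200–310 and rows 95–205, its tab is at (257,240) and it is empty. Next I'll look over the bottles.

>>> drive_tool(
  increments=[
    {"rx": 0, "ry": 0, "rz": 0, "tx": -10, "ty": -51, "tz": 0, "gripper": 0},
    {"rx": 0, "ry": 0, "rz": 0, "tx": -10, "ty": -51, "tz": 0, "gripper": 0},
    {"rx": 0, "ry": 0, "rz": 0, "tx": -10, "ty": -51, "tz": 0, "gripper": 0},
    {"rx": 0, "ry": 0, "rz": 0, "tx": -10, "ty": -51, "tz": 0, "gripper": 0},
    {"rx": 0, "ry": 0, "rz": 0, "tx": -10, "ty": -51, "tz": 0, "gripper": 0},
    {"rx": 0, "ry": 0, "rz": 0, "tx": -10, "ty": -51, "tz": 0, "gripper": 0},
    {"rx": 0, "ry": 0, "rz": 0, "tx": -10, "ty": -51, "tz": 0, "gripper": 0},
    {"rx": 0, "ry": 0, "rz": 0, "tx": -8, "ty": -51, "tz": 0, "gripper": 0},
    {"rx": 0, "ry": 0, "rz": 0, "tx": 0, "ty": 0, "tz": 0, "gripper": 0.4},
    {"rx": 0, "ry": 0, "rz": 0, "tx": 0, "ty": 0, "tz": 0, "gripper": 0.4},
  ],
)

```text
time: 15.9
position: [0.5281, 0.2511, 0.4966]
tcp_rot: [3.14, 0.0, -0.032]
wrist_force: [0.2, -0.8, -0.1]
width: 0.0521
```

```bash
python3 - <<'E'
from h import *
from scipy.optimize import least_squares
np.set_printoptions(precision=3,suppress=True)
im,C=snap('wrist','w5.png'); print(manip.sense()['position'],manip.sense()['tcp_rot'])
for r in manip.mark_of('bottle_1_mid','wrist'): print(round(r['p'],2),np.round(r['pixel'],1),at_z(r['pixel'],.05,C))
for r in manip.mark_of('egg_timer','wrist'): print('timer',round(r['p'],2),np.round(r['pixel'],1),at_z(r['pixel'],0,C))
# basket from w4
T=np.eye(4);T[:3,:3]=R.from_euler('xyz',[3.141,-.002,-.031]).as_matrix();T[:3,3]=[.594,-.158,.498]
f,cx,cy,E=C; C4=(f,cx,cy,T@np.array(manip.camera_info('wrist')['mount']))
a=np.linspace(0,2*np.pi,200)
def fn(v):
    q=np.array([proj([v[0]+v[2]*np.cos(t),v[1]+v[2]*np.sin(t),.086],C4) for t in a]); return q[:,0].min()-200,q[:,0].max()-310.5,q[:,1].min()-94.5,q[:,1].max()-205
s=least_squares(fn,[.6,-.157,.071]);print(s.x,s.fun)
E
```

```text
[0.528 0.25  0.497] [ 3.14   0.    -0.033]
0.68 [316.8  84.7] [0.616 0.17  0.05 ]
0.31 [235.2  91.7] [0.611 0.276 0.05 ]
timer 0.8 [312.5 203.9] [0.434 0.163 0.   ]
[ 0.603 -0.156  0.07 ] [-0.169  0.168  0.161 -0.179]
```

View pics/w5.png

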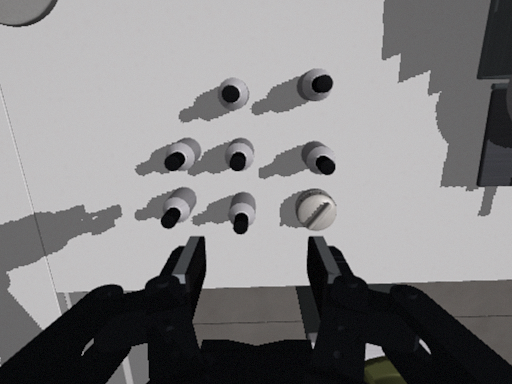

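The wrist view shows seven stoppers: (321,83), (231,94), (176,160), (237,161), (325,165), (171,217), (241,223). The timer is at (316,210). I'll write a stopper detector that fits the projected cylinder.

```bash
cat >> h.py <<'E'
def hull(P,C,z0,z1,r):
    a=np.linspace(0,2*np.pi,40)
    q=np.array([proj([P[0]+r*np.cos(t),P[1]+r*np.sin(t),z],C) for z in (z0,z1) for t in a],np.float32); return cv2.convexHull(q)
def bottles(z=0,thr=45,rmax=245,box=((.35,.75),(.08,.5))):
    im,C=snap('wrist'); m=(im.max(2)<thr).astype(np.uint8); m[rmax:]=0
    n,_,st,ce=cv2.connectedComponentsWithStats(m); out=[]
    for i in range(1,n):
        if st[i,4]<90 or st[i,4]>1500 : continue
        P=at_z(ce[i],z+.088,C)
        for _ in range(6):
            M=cv2.moments(hull(P,C,z+.068,z+.1,.01)); P[:2]+=(at_z(ce[i],z+.088,C)-at_z((M['m10']/M['m00'],M['m01']/M['m00']),z+.088,C))[:2]
        if box[0][0]<P[0]<box[0][1] and box[1][0]<P[1]<box[1][1]: out.append((P[0],P[1],st[i,4],M['m00'],*ce[i]))
    return np.array(out)
E
python3 - <<'E'
from h import *
np.set_printoptions(precision=4,suppress=True)
b=bottles(); print(b)
for p in b: print(go([p[0],p[1],.088],-.033))
E
```

```text
[[  0.6162   0.1717 279.     334.122  320.6703  84.1577]
 [  0.6085   0.2798 227.     270.5061 229.0837  94.37  ]
 [  0.5293   0.3558 273.     321.8035 173.5971 161.8168]
 [  0.5267   0.2755 231.     273.1021 236.658  161.8009]
 [  0.5182   0.1642 256.     307.6006 324.1406 165.2812]
 [  0.4521   0.37   272.     324.2322 169.8934 218.2426]
 [  0.441    0.2759 238.     294.4755 239.8109 223.6218]]
(array([ 90.3,  75.3, 254.1]), array([ 0.04, -0.01, -0.07]))
(array([ 78.8, -32.5, 254. ]), array([ 0.04, -0.01, -0.07]))
(array([  -2.9, -105.8,  253.9]), array([ 0.04, -0.01, -0.07]))
(array([ -2.7, -25.4, 254. ]), array([ 0.04, -0.01, -0.07]))
(array([ -7.5,  86.2, 254.1]), array([ 0.04, -0.01, -0.07]))
(array([ -80.6, -117.2,  253.9]), array([ 0.04, -0.01, -0.07]))
(array([-88.4, -22.9, 254. ]), array([ 0.04, -0.01, -0.07]))
```

>>> drive_tool(
  increments=[
    {"rx": 0, "ry": 0, "rz": 0, "tx": 30, "ty": 25, "tz": 30, "gripper": 0.4},
    {"rx": 0, "ry": 0, "rz": 0, "tx": 30, "ty": 25, "tz": 40, "gripper": 0.4},
    {"rx": 0, "ry": 0, "rz": 0, "tx": 30, "ty": 25, "tz": 40, "gripper": 0.4},
    {"rx": 0, "ry": 0, "rz": 0, "tx": 0, "ty": 0, "tz": 40, "gripper": 0.4},
    {"rx": 0, "ry": 0, "rz": 0, "tx": 0, "ty": 0, "tz": 0, "gripper": 0.4},
    {"rx": 0, "ry": 0, "rz": 0, "tx": 0, "ty": 0, "tz": 0, "gripper": 0.4},
  ],
)

```text
time: 16.85
position: [0.6159, 0.1742, 0.3488]
tcp_rot: [-3.141, -0.002, -0.032]
wrist_force: [-0.5, 1.0, 0.6]
width: 0.0516
```

```bash
python3 - <<'E'
from h import *
np.set_printoptions(precision=4,suppress=True)
b=bottles(rmax=384); print(b)
for p in b: print(go([p[0],p[1],.088],-.033))
im,C=snap('wrist','w6.png')
E
```

```text
[[   0.7488    0.2178  106.     1264.9779  186.0472   10.7736]
 [   0.617     0.171   650.      763.9518  261.4892  195.8692]
 [   0.609     0.2788  846.      958.9514  129.2352  208.6643]
 [   0.5299    0.3548  908.     1038.9993   58.9383  293.5419]
 [   0.5188    0.1634  714.      825.7924  272.7899  298.8165]]
(array([131.2, -47.4, 106.8]), array([-0.08, -0.17,  0.1 ]))
(array([  0.8,   3.6, 106.3]), array([-0.08, -0.17,  0.1 ]))
(array([ -10.5, -103.9,  106.5]), array([-0.08, -0.17,  0.1 ]))
(array([ -91.9, -177.4,  106.3]), array([-0.08, -0.17,  0.1 ]))
(array([-97.1,  14.3, 106. ]), array([-0.08, -0.17,  0.1 ]))
```

View pics/w6.png

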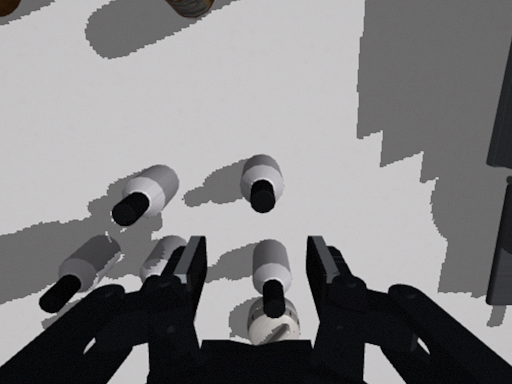

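>>> drive_tool(
  increments=[
    {"rx": 0, "ry": 0, "rz": 0, "tx": 1, "ty": 3.6, "tz": 40, "gripper": 0.4},
    {"rx": 0, "ry": 0, "rz": 0, "tx": 0, "ty": 0, "tz": 40, "gripper": 0.4},
    {"rx": 0, "ry": 0, "rz": 0, "tx": 0, "ty": 0, "tz": 26, "gripper": 0.4},
    {"rx": 0, "ry": 0, "rz": 0, "tx": 0, "ty": 0, "tz": 0, "gripper": 0.4},
    {"rx": 0, "ry": 0, "rz": 0, "tx": 0, "ty": 0, "tz": 0, "gripper": 1},
    {"rx": 0, "ry": 0, "rz": 0, "tx": 0, "ty": 0, "tz": 0, "gripper": 1},
    {"rx": 0, "ry": 0, "rz": 0, "tx": 0, "ty": 0, "tz": 0, "gripper": 1},
    {"rx": 0, "ry": 0, "rz": 0, "tx": 0, "ty": 0, "tz": 0, "gripper": 1},
  ],
)

```text
time: 17.95
position: [0.6172, 0.1703, 0.2433]
tcp_rot: [-3.141, -0.003, -0.032]
wrist_force: [-0.6, -0.9, 6.7]
width: 0.0183
```

>>> drive_tool(
  increments=[
    {"rx": 0, "ry": 0, "rz": 0, "tx": 0, "ty": 0, "tz": -25, "gripper": 1},
    {"rx": 0, "ry": 0, "rz": 0, "tx": 0, "ty": 0, "tz": -45, "gripper": 1},
    {"rx": 0, "ry": 0, "rz": 0, "tx": 0, "ty": 0, "tz": -45, "gripper": 1},
    {"rx": 0, "ry": 0, "rz": 0, "tx": 0, "ty": 0, "tz": -45, "gripper": 1},
    {"rx": 0, "ry": 0, "rz": 0, "tx": 0, "ty": 0, "tz": 0, "gripper": 1},
  ],
)

```text
time: 18.58
position: [0.617, 0.1708, 0.4061]
tcp_rot: [-3.139, -0.008, -0.032]
wrist_force: [0.4, -0.2, -2.5]
width: 0.0182
```

```bash
cat >> h.py <<'E'
BX=np.array([.603,-.1565]); LAT=-.03
def slot(k,r=.0445):  # k None = centre, else 60deg index from tool +x
    if k is None: return BX
    a=LAT+np.radians(60*k); return BX+r*np.array([np.cos(a),np.sin(a)])
E
python3 - <<'E'
from h import *
s=manip.sense();print(s['width'],s['wrist_force'],s['position'],s['tcp_rot'])
print(go([*slot(0),.253],-.032),go([*slot(0),.136],-.032))
E
```

```text
0.0181586822493628 [ 0.41430824 -0.16893701 -2.53086539] [0.61695147 0.17084513 0.40607596] [-3.13864767 -0.0080331  -0.03187242]
(array([ 41. , 327.5,  -2.6]), array([-0.17, -0.46,  0.01])) (array([ 40.1, 327.9, 114.4]), array([-0.17, -0.46,  0.01]))
```

>>> drive_tool(
  increments=[
    {"rx": 0, "ry": 0, "rz": 0, "tx": 5, "ty": 35, "tz": 0, "gripper": 1},
    {"rx": 0, "ry": 0, "rz": 0, "tx": 5, "ty": 45, "tz": 0, "gripper": 1},
    {"rx": 0, "ry": 0, "rz": 0, "tx": 5, "ty": 45, "tz": 0, "gripper": 1},
    {"rx": 0, "ry": 0, "rz": 0, "tx": 5, "ty": 45, "tz": 0, "gripper": 1},
    {"rx": 0, "ry": 0, "rz": 0, "tx": 5, "ty": 45, "tz": 0, "gripper": 1},
    {"rx": 0, "ry": 0, "rz": 0, "tx": 5, "ty": 45, "tz": 0, "gripper": 1},
    {"rx": 0, "ry": 0, "rz": 0, "tx": 5, "ty": 37, "tz": 0, "gripper": 1},
    {"rx": 0, "ry": 0, "rz": 0, "tx": 5, "ty": 30, "tz": 0, "gripper": 1},
    {"rx": 0, "ry": 0, "rz": 0, "tx": 0, "ty": 0, "tz": 0, "gripper": 1},
    {"rx": 0, "ry": 0, "rz": 0, "tx": 0, "ty": 0, "tz": 0, "gripper": 1},
  ],
)

```text
time: 19.82
position: [0.646, -0.1571, 0.4004]
tcp_rot: [-3.14, 0.001, -0.031]
wrist_force: [0.1, 0.8, -1.9]
width: 0.0182
```

```bash
python3 - <<'E'
from h import *
s=manip.sense();print(s['width'],s['wrist_force'],s['position'],s['tcp_rot'])
print(go([*slot(0),.136],-.032))
E
```

```text
0.018247557171625066 [ 0.06102469  0.80525568 -1.92177382] [ 0.64595195 -0.15713714  0.40040467] [-3.14044119e+00  1.06622564e-03 -3.11984719e-02]
(array([  1.7,   0.8, 109.4]), array([-0.07,  0.06,  0.05]))
```

>>> drive_tool(
  increments=[
    {"rx": 0, "ry": 0, "rz": 0, "tx": 1.7, "ty": 0.8, "tz": 35, "gripper": 1},
    {"rx": 0, "ry": 0, "rz": 0, "tx": 0, "ty": 0, "tz": 35, "gripper": 1},
    {"rx": 0, "ry": 0, "rz": 0, "tx": 0, "ty": 0, "tz": 25, "gripper": 1},
    {"rx": 0, "ry": 0, "rz": 0, "tx": 0, "ty": 0, "tz": 12, "gripper": 1},
    {"rx": 0, "ry": 0, "rz": 0, "tx": 0, "ty": 0, "tz": 3, "gripper": 1},
    {"rx": 0, "ry": 0, "rz": 0, "tx": 0, "ty": 0, "tz": 0, "gripper": 1},
    {"rx": 0, "ry": 0, "rz": 0, "tx": 0, "ty": 0, "tz": 0, "gripper": 1},
  ],
)

```text
time: 20.7
position: [0.6481, -0.1587, 0.2922]
tcp_rot: [3.141, -0.002, -0.032]
wrist_force: [0.6, -0.6, -1.4]
width: 0.0183
```

>>> drive_tool(
  increments=[
    {"rx": 0, "ry": 0, "rz": 0, "tx": 0, "ty": 0, "tz": 2, "gripper": 1},
    {"rx": 0, "ry": 0, "rz": 0, "tx": 0, "ty": 0, "tz": 0, "gripper": 1},
    {"rx": 0, "ry": 0, "rz": 0, "tx": 0, "ty": 0, "tz": 0, "gripper": 0.66},
    {"rx": 0, "ry": 0, "rz": 0, "tx": 0, "ty": 0, "tz": 0, "gripper": 0.66},
    {"rx": 0, "ry": 0, "rz": 0, "tx": 0, "ty": 0, "tz": 0, "gripper": 0.66},
  ],
)

```text
time: 21.32
position: [0.6479, -0.1587, 0.2891]
tcp_rot: [-3.142, -0.0, -0.032]
wrist_force: [-0.3, 0.4, 0.5]
width: 0.0289
```

>>> drive_tool(
  increments=[
    {"rx": 0, "ry": 0, "rz": 0, "tx": 0, "ty": 0, "tz": -20, "gripper": 0.66},
    {"rx": 0, "ry": 0, "rz": 0, "tx": 0, "ty": 0, "tz": -45, "gripper": 0.66},
    {"rx": 0, "ry": 0, "rz": 0, "tx": 0, "ty": 0, "tz": -55, "gripper": 0.5},
    {"rx": 0, "ry": 0, "rz": 0, "tx": 0, "ty": 0, "tz": -55, "gripper": 0.4},
    {"rx": 0, "ry": 0, "rz": 0, "tx": 0, "ty": 0, "tz": -35, "gripper": 0.4},
    {"rx": 0, "ry": 0, "rz": 0, "tx": 0, "ty": 0, "tz": 0, "gripper": 0.4},
    {"rx": 0, "ry": 0, "rz": 0, "tx": 0, "ty": 0, "tz": 0, "gripper": 0.4},
  ],
)

```text
time: 22.2
position: [0.6477, -0.1587, 0.4981]
tcp_rot: [-3.142, 0.001, -0.032]
wrist_force: [-0.7, 0.3, -1.7]
width: 0.0511
```

```bash
python3 - <<'E'
from h import *
np.set_printoptions(precision=4,suppress=True)
b=bottles(z=.046,rmax=240,box=((.5,.72),(-.3,0))); print(b,slot(0))
b=bottles(rmax=240); print(b)
for p in b: print(go([p[0],p[1],.088],-.032))
snap('wrist','w7.png')
E
```

```text
[[  0.7086  -0.1988 488.     355.0275 293.1557 110.2111]
 [  0.7103  -0.1156 504.     363.4717 214.4067 111.0694]
 [  0.6468  -0.1582 287.     350.7097 256.5157 167.993 ]
 [  0.5831  -0.1018 174.     388.5329 211.0805 221.2931]] [ 0.6475 -0.1578]
[]
```

View pics/w7.png

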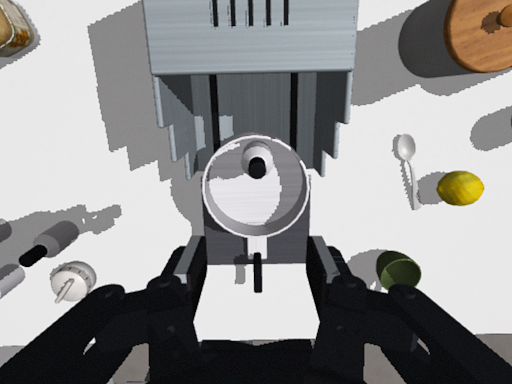

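The first bottle stands upright in the far slot (stopper at (257,168)). I'll go back for the next one.

>>> drive_tool(
  increments=[
    {"rx": 0, "ry": 0, "rz": 0, "tx": -15, "ty": -45, "tz": 0, "gripper": 0.4},
    {"rx": 0, "ry": 0, "rz": 0, "tx": -15, "ty": -45, "tz": 0, "gripper": 0.4},
    {"rx": 0, "ry": 0, "rz": 0, "tx": -15, "ty": -45, "tz": 0, "gripper": 0.4},
    {"rx": 0, "ry": 0, "rz": 0, "tx": -15, "ty": -45, "tz": 0, "gripper": 0.4},
    {"rx": 0, "ry": 0, "rz": 0, "tx": -15, "ty": -45, "tz": 0, "gripper": 0.4},
    {"rx": 0, "ry": 0, "rz": 0, "tx": -15, "ty": -45, "tz": 0, "gripper": 0.4},
    {"rx": 0, "ry": 0, "rz": 0, "tx": -15, "ty": -45, "tz": 0, "gripper": 0.4},
    {"rx": 0, "ry": 0, "rz": 0, "tx": -15, "ty": -45, "tz": 0, "gripper": 0.4},
    {"rx": 0, "ry": 0, "rz": 0, "tx": -13, "ty": -45, "tz": 0, "gripper": 0.4},
    {"rx": 0, "ry": 0, "rz": 0, "tx": 0, "ty": 0, "tz": 0, "gripper": 0.4},
  ],
)

```text
time: 23.6
position: [0.5257, 0.2545, 0.4983]
tcp_rot: [-3.14, 0.002, -0.024]
wrist_force: [0.2, -0.3, 0.0]
width: 0.0514
```

```bash
cat > look.py <<'E'
from h import *
import sys
np.set_printoptions(precision=4,suppress=True)
b=bottles(); 
for p in b: print(p.round(3),go([p[0],p[1],.088],-.032)[0],'-> slots', {k:np.round((R.from_euler('xyz',[np.pi,0,-.032]).as_matrix().T@np.array([*(slot(k)-p[:2]),0]))[:2]*1000,0) for k in map(lambda c:None if c=='c' else int(c),sys.argv[1:])})
print(T_tool()[:3,3],manip.sense()['time'])
E
python3 look.py 5
```

```text
[  0.608   0.28  226.    266.006 234.261  90.69 ] [ 81.  -30.2 255.1] -> slots {5: array([ 31., 475.])}
[  0.529   0.356 270.    316.38  177.789 157.8  ] [  -0.3 -104.1  255.2] -> slots {5: array([113., 548.])}
[  0.526   0.276 230.    269.228 240.852 158.526] [ -0.8 -23.7 255.2] -> slots {5: array([113., 468.])}
[  0.518   0.164 257.    309.56  328.206 162.665] [ -5.8  87.8 255.2] -> slots {5: array([117., 356.])}
[  0.452   0.37  267.    319.482 173.318 214.232] [ -77.8 -116.   255.3] -> slots {5: array([190., 560.])}
[  0.441   0.276 242.    291.313 243.384 220.298] [-86.2 -21.4 255.3] -> slots {5: array([198., 465.])}
[0.527  0.252  0.4982] 23.65
```

>>> drive_tool(
  increments=[
    {"rx": 0, "ry": 0, "rz": 0, "tx": -3, "ty": 44, "tz": 30, "gripper": 0.4},
    {"rx": 0, "ry": 0, "rz": 0, "tx": -3, "ty": 43.8, "tz": 40, "gripper": 0.4},
    {"rx": 0, "ry": 0, "rz": 0, "tx": 0, "ty": 0, "tz": 50, "gripper": 0.4},
    {"rx": 0, "ry": 0, "rz": 0, "tx": 0, "ty": 0, "tz": 50, "gripper": 0.4},
    {"rx": 0, "ry": 0, "rz": 0, "tx": 0, "ty": 0, "tz": 50, "gripper": 0.4},
    {"rx": 0, "ry": 0, "rz": 0, "tx": 0, "ty": 0, "tz": 35, "gripper": 0.4},
    {"rx": 0, "ry": 0, "rz": 0, "tx": 0, "ty": 0, "tz": 0, "gripper": 0.4},
  ],
)

```text
time: 24.52
position: [0.5184, 0.1608, 0.2415]
tcp_rot: [3.139, 0.005, -0.033]
wrist_force: [0.5, 0.2, -0.9]
width: 0.0517
```

>>> drive_tool(
  increments=[
    {"rx": 0, "ry": 0, "rz": 0, "tx": 0, "ty": 0, "tz": 0, "gripper": 1},
    {"rx": 0, "ry": 0, "rz": 0, "tx": 0, "ty": 0, "tz": 0, "gripper": 1},
    {"rx": 0, "ry": 0, "rz": 0, "tx": 0, "ty": 0, "tz": 0, "gripper": 1},
    {"rx": 0, "ry": 0, "rz": 0, "tx": 0, "ty": 0, "tz": 0, "gripper": 1},
    {"rx": 0, "ry": 0, "rz": 0, "tx": 0, "ty": 0, "tz": -25, "gripper": 1},
    {"rx": 0, "ry": 0, "rz": 0, "tx": 0, "ty": 0, "tz": -45, "gripper": 1},
    {"rx": 0, "ry": 0, "rz": 0, "tx": 0, "ty": 0, "tz": -50, "gripper": 1},
    {"rx": 0, "ry": 0, "rz": 0, "tx": 0, "ty": 0, "tz": -40, "gripper": 1},
    {"rx": 0, "ry": 0, "rz": 0, "tx": 0, "ty": 0, "tz": 0, "gripper": 1},
  ],
)

```text
time: 25.65
position: [0.5192, 0.1633, 0.408]
tcp_rot: [-3.139, -0.007, -0.032]
wrist_force: [0.3, 0.7, -2.5]
width: 0.0182
```

>>> drive_tool(
  increments=[
    {"rx": 0, "ry": 0, "rz": 0, "tx": 13, "ty": 35, "tz": 0, "gripper": 1},
    {"rx": 0, "ry": 0, "rz": 0, "tx": 13, "ty": 43, "tz": 0, "gripper": 1},
    {"rx": 0, "ry": 0, "rz": 0, "tx": 13, "ty": 43, "tz": 0, "gripper": 1},
    {"rx": 0, "ry": 0, "rz": 0, "tx": 13, "ty": 43, "tz": 0, "gripper": 1},
    {"rx": 0, "ry": 0, "rz": 0, "tx": 13, "ty": 43, "tz": 0, "gripper": 1},
    {"rx": 0, "ry": 0, "rz": 0, "tx": 13, "ty": 43, "tz": 0, "gripper": 1},
    {"rx": 0, "ry": 0, "rz": 0, "tx": 13, "ty": 43, "tz": 0, "gripper": 1},
    {"rx": 0, "ry": 0, "rz": 0, "tx": 13, "ty": 38, "tz": 0, "gripper": 1},
    {"rx": 0, "ry": 0, "rz": 0, "tx": 13, "ty": 25, "tz": 0, "gripper": 1},
    {"rx": 0, "ry": 0, "rz": 0, "tx": 0, "ty": 0, "tz": 0, "gripper": 1},
  ],
)

```text
time: 26.9
position: [0.6244, -0.1997, 0.4023]
tcp_rot: [3.141, 0.002, -0.036]
wrist_force: [-0.6, 1.2, -1.9]
width: 0.0185
```

```bash
cat > pl.py <<'E'
from h import *
import sys
k=sys.argv[1]; k=None if k=='c' else int(k)
s=manip.sense(); print(s['width'],np.round(s['wrist_force'],1),np.round(s['position'],4)); print(go([*slot(k),.1345],-.032))
E
python3 pl.py 5
```

```text
0.01851786637564323 [-0.6  1.2 -1.9] [ 0.6244 -0.1997  0.4023]
(array([ -0.2,  -4. , 112.8]), array([ 0.04,  0.12, -0.21]))
```

>>> drive_tool(
  increments=[
    {"rx": 0, "ry": 0, "rz": 0, "tx": 0, "ty": -3, "tz": 25, "gripper": 1},
    {"rx": 0, "ry": 0, "rz": 0, "tx": 0, "ty": 0, "tz": 30, "gripper": 1},
    {"rx": 0, "ry": 0, "rz": 0, "tx": 0, "ty": 0, "tz": 0, "gripper": 1},
  ],
)

```text
time: 27.28
position: [0.6236, -0.1926, 0.3465]
tcp_rot: [-3.14, 0.006, -0.03]
wrist_force: [-0.5, -0.3, -1.4]
width: 0.018
```

```bash
python3 pl.py 5
```

```text
0.017976440048052794 [-0.5 -0.3 -1.4] [ 0.6236 -0.1926  0.3465]
(array([ 0.9,  3.2, 56.9]), array([-0.1 ,  0.33,  0.11]))
```

>>> drive_tool(
  increments=[
    {"rx": 0, "ry": 0, "rz": 0, "tx": 1, "ty": 3, "tz": 10, "gripper": 1},
    {"rx": 0, "ry": 0, "rz": 0, "tx": 0, "ty": 0, "tz": 25, "gripper": 1},
    {"rx": 0, "ry": 0, "rz": 0, "tx": 0, "ty": 0, "tz": 14, "gripper": 1},
    {"rx": 0, "ry": 0, "rz": 0, "tx": 0, "ty": 0, "tz": 7.5, "gripper": 1},
    {"rx": 0, "ry": 0, "rz": 0, "tx": 0, "ty": 0, "tz": 0, "gripper": 1},
    {"rx": 0, "ry": 0, "rz": 0, "tx": 0, "ty": 0, "tz": 0, "gripper": 1},
  ],
)

```text
time: 28.02
position: [0.6258, -0.1968, 0.2932]
tcp_rot: [3.141, -0.001, -0.032]
wrist_force: [-0.3, 0.4, -1.2]
width: 0.0184
```

```bash
python3 pl.py 5
```

```text
0.018368120850052426 [-0.3  0.4 -1.2] [ 0.6258 -0.1968  0.2932]
(array([-1.8, -1.1,  3.7]), array([ 0.01, -0.06,  0.01]))
```

>>> drive_tool(
  increments=[
    {"rx": 0, "ry": 0, "rz": 0, "tx": -1.5, "ty": -1, "tz": 3, "gripper": 1},
    {"rx": 0, "ry": 0, "rz": 0, "tx": 0, "ty": 0, "tz": 2, "gripper": 1},
    {"rx": 0, "ry": 0, "rz": 0, "tx": 0, "ty": 0, "tz": 0, "gripper": 1},
    {"rx": 0, "ry": 0, "rz": 0, "tx": 0, "ty": 0, "tz": 0, "gripper": 0.66},
    {"rx": 0, "ry": 0, "rz": 0, "tx": 0, "ty": 0, "tz": 0, "gripper": 0.66},
    {"rx": 0, "ry": 0, "rz": 0, "tx": 0, "ty": 0, "tz": 0, "gripper": 0.66},
    {"rx": 0, "ry": 0, "rz": 0, "tx": 0, "ty": 0, "tz": -15, "gripper": 0.66},
    {"rx": 0, "ry": 0, "rz": 0, "tx": 0, "ty": 0, "tz": -45, "gripper": 0.66},
    {"rx": 0, "ry": 0, "rz": 0, "tx": 0, "ty": 0, "tz": -55, "gripper": 0.5},
    {"rx": 0, "ry": 0, "rz": 0, "tx": 0, "ty": 0, "tz": -45, "gripper": 0.4},
  ],
)

```text
time: 29.28
position: [0.624, -0.1956, 0.4509]
tcp_rot: [3.141, -0.002, -0.032]
wrist_force: [0.3, -0.5, -1.0]
width: 0.0511
```

>>> drive_tool(
  increments=[
    {"rx": 0, "ry": 0, "rz": 0, "tx": -10, "ty": -45, "tz": -20, "gripper": 0.4},
    {"rx": 0, "ry": 0, "rz": 0, "tx": -10, "ty": -45, "tz": -15, "gripper": 0.4},
    {"rx": 0, "ry": 0, "rz": 0, "tx": -10, "ty": -50, "tz": -15, "gripper": 0.4},
    {"rx": 0, "ry": 0, "rz": 0, "tx": -10, "ty": -50, "tz": 0, "gripper": 0.4},
    {"rx": 0, "ry": 0, "rz": 0, "tx": -10, "ty": -50, "tz": 0, "gripper": 0.4},
    {"rx": 0, "ry": 0, "rz": 0, "tx": -10, "ty": -50, "tz": 0, "gripper": 0.4},
    {"rx": 0, "ry": 0, "rz": 0, "tx": -10, "ty": -50, "tz": 0, "gripper": 0.4},
    {"rx": 0, "ry": 0, "rz": 0, "tx": -10, "ty": -45, "tz": 0, "gripper": 0.4},
    {"rx": 0, "ry": 0, "rz": 0, "tx": -20, "ty": -40, "tz": 0, "gripper": 0.4},
    {"rx": 0, "ry": 0, "rz": 0, "tx": -10, "ty": -20, "tz": 0, "gripper": 0.4},
  ],
)

```text
time: 30.52
position: [0.5265, 0.2553, 0.4987]
tcp_rot: [-3.14, -0.0, -0.028]
wrist_force: [-0.2, 0.3, 0.5]
width: 0.0508
```

>>> drive_tool(
  increments=[
    {"rx": 0, "ry": 0, "rz": 0, "tx": 0, "ty": 0, "tz": 0, "gripper": 0.4},
    {"rx": 0, "ry": 0, "rz": 0, "tx": 0, "ty": 0, "tz": 0, "gripper": 0.4},
  ],
)

```text
time: 30.78
position: [0.5288, 0.2515, 0.498]
tcp_rot: [3.141, -0.001, -0.033]
wrist_force: [-0.2, 0.2, -0.4]
width: 0.0512
```

```bash
python3 look.py 1 2 3 4 c
```

```text
[  0.608   0.28  231.    266.614 230.667  94.775] [ 78.3 -31.4 254.8] -> slots {1: array([ 31., 398.]), 2: array([-14., 398.]), 3: array([-36., 436.]), 4: array([-14., 475.]), None: array([  9., 436.])}
[  0.529   0.356 270.    318.726 174.811 161.889] [  -3.4 -105.1  254.7] -> slots {1: array([112., 471.]), 2: array([ 68., 471.]), 3: array([ 46., 510.]), 4: array([ 68., 549.]), None: array([ 90., 510.])}
[  0.527   0.276 234.    271.121 237.799 162.034] [ -3.4 -24.6 254.8] -> slots {1: array([112., 391.]), 2: array([ 68., 391.]), 3: array([ 46., 430.]), 4: array([ 68., 468.]), None: array([ 90., 429.])}
[  0.452   0.37  272.    321.605 171.051 218.158] [ -81.1 -116.5  254.7] -> slots {1: array([190., 483.]), 2: array([145., 483.]), 3: array([123., 522.]), 4: array([146., 560.]), None: array([168., 522.])}
[  0.441   0.276 239.    292.692 240.841 223.665] [-89.  -22.1 254.7] -> slots {1: array([198., 388.]), 2: array([154., 389.]), 3: array([131., 427.]), 4: array([154., 466.]), None: array([176., 427.])}
[0.529  0.2511 0.4978] 30.825
```

>>> drive_tool(
  increments=[
    {"rx": 0, "ry": 0, "rz": 0, "tx": 40, "ty": -16, "tz": 30, "gripper": 0.4},
    {"rx": 0, "ry": 0, "rz": 0, "tx": 38.3, "ty": -15.4, "tz": 40, "gripper": 0.4},
    {"rx": 0, "ry": 0, "rz": 0, "tx": 0, "ty": 0, "tz": 50, "gripper": 0.4},
    {"rx": 0, "ry": 0, "rz": 0, "tx": 0, "ty": 0, "tz": 50, "gripper": 0.4},
    {"rx": 0, "ry": 0, "rz": 0, "tx": 0, "ty": 0, "tz": 50, "gripper": 0.4},
    {"rx": 0, "ry": 0, "rz": 0, "tx": 0, "ty": 0, "tz": 34.5, "gripper": 0.4},
    {"rx": 0, "ry": 0, "rz": 0, "tx": 0, "ty": 0, "tz": 0, "gripper": 0.4},
    {"rx": 0, "ry": 0, "rz": 0, "tx": 0, "ty": 0, "tz": 0, "gripper": 0.4},
  ],
)

```text
time: 31.82
position: [0.6085, 0.281, 0.2446]
tcp_rot: [-3.141, -0.002, -0.033]
wrist_force: [0.6, 0.0, 1.1]
width: 0.0511
```

>>> drive_tool(
  increments=[
    {"rx": 0, "ry": 0, "rz": 0, "tx": 0, "ty": 0, "tz": 0, "gripper": 1},
    {"rx": 0, "ry": 0, "rz": 0, "tx": 0, "ty": 0, "tz": 0, "gripper": 1},
    {"rx": 0, "ry": 0, "rz": 0, "tx": 0, "ty": 0, "tz": 0, "gripper": 1},
    {"rx": 0, "ry": 0, "rz": 0, "tx": 0, "ty": 0, "tz": 0, "gripper": 1},
    {"rx": 0, "ry": 0, "rz": 0, "tx": 0, "ty": 0, "tz": -25, "gripper": 1},
    {"rx": 0, "ry": 0, "rz": 0, "tx": 0, "ty": 0, "tz": -45, "gripper": 1},
    {"rx": 0, "ry": 0, "rz": 0, "tx": 0, "ty": 0, "tz": -50, "gripper": 1},
    {"rx": 0, "ry": 0, "rz": 0, "tx": 0, "ty": 0, "tz": -40, "gripper": 1},
    {"rx": 0, "ry": 0, "rz": 0, "tx": 0, "ty": 20, "tz": 0, "gripper": 1},
    {"rx": 0, "ry": 0, "rz": 0, "tx": 0, "ty": 45, "tz": 0, "gripper": 1},
  ],
)

```text
time: 33.08
position: [0.6046, 0.2172, 0.4028]
tcp_rot: [-3.141, 0.0, -0.028]
wrist_force: [0.7, -1.5, -1.9]
width: 0.0181
```

>>> drive_tool(
  increments=[
    {"rx": 0, "ry": 0, "rz": 0, "tx": 0, "ty": 50, "tz": 0, "gripper": 1},
    {"rx": 0, "ry": 0, "rz": 0, "tx": -2, "ty": 50, "tz": 0, "gripper": 1},
    {"rx": 0, "ry": 0, "rz": 0, "tx": -2, "ty": 50, "tz": 0, "gripper": 1},
    {"rx": 0, "ry": 0, "rz": 0, "tx": -2, "ty": 50, "tz": 0, "gripper": 1},
    {"rx": 0, "ry": 0, "rz": 0, "tx": -2, "ty": 50, "tz": 0, "gripper": 1},
    {"rx": 0, "ry": 0, "rz": 0, "tx": -2, "ty": 50, "tz": 0, "gripper": 1},
    {"rx": 0, "ry": 0, "rz": 0, "tx": -2, "ty": 45, "tz": 0, "gripper": 1},
    {"rx": 0, "ry": 0, "rz": 0, "tx": -2, "ty": 40, "tz": 0, "gripper": 1},
    {"rx": 0, "ry": 0, "rz": 0, "tx": 0, "ty": 25, "tz": 0, "gripper": 1},
    {"rx": 0, "ry": 0, "rz": 0, "tx": 0, "ty": 0, "tz": 0, "gripper": 1},
  ],
)

```text
time: 34.33
position: [0.5771, -0.1964, 0.4017]
tcp_rot: [3.14, 0.003, -0.037]
wrist_force: [0.9, 0.9, -2.1]
width: 0.018
```

>>> drive_tool(
  increments=[
    {"rx": 0, "ry": 0, "rz": 0, "tx": 0, "ty": 0, "tz": 0, "gripper": 1},
    {"rx": 0, "ry": 0, "rz": 0, "tx": 0, "ty": 0, "tz": 0, "gripper": 1},
  ],
)

```text
time: 34.58
position: [0.5785, -0.1916, 0.4029]
tcp_rot: [-3.141, 0.0, -0.03]
wrist_force: [-0.3, -0.0, -1.5]
width: 0.0182
```

```bash
python3 pl.py 4
```

```text
0.01822820946371788 [-0.3 -0.  -1.5] [ 0.5785 -0.1916  0.4029]
(array([  1.2,   2.8, 113.4]), array([-0.04,  0.02,  0.13]))
```

>>> drive_tool(
  increments=[
    {"rx": 0, "ry": 0, "rz": 0, "tx": 1, "ty": 2.5, "tz": 25, "gripper": 1},
    {"rx": 0, "ry": 0, "rz": 0, "tx": 0, "ty": 0, "tz": 35, "gripper": 1},
    {"rx": 0, "ry": 0, "rz": 0, "tx": 0, "ty": 0, "tz": 30, "gripper": 1},
    {"rx": 0, "ry": 0, "rz": 0, "tx": 0, "ty": 0, "tz": 15, "gripper": 1},
    {"rx": 0, "ry": 0, "rz": 0, "tx": 0, "ty": 0, "tz": 5, "gripper": 1},
    {"rx": 0, "ry": 0, "rz": 0, "tx": 0, "ty": 0, "tz": 0, "gripper": 1},
    {"rx": 0, "ry": 0, "rz": 0, "tx": 0, "ty": 0, "tz": 0, "gripper": 1},
  ],
)

```text
time: 35.45
position: [0.5797, -0.1948, 0.2937]
tcp_rot: [-3.141, -0.001, -0.031]
wrist_force: [1.5, 3.1, -2.6]
width: 0.0182
```

```bash
python3 pl.py 4
```

```text
0.01824663869102075 [ 1.5  3.1 -2.6] [ 0.5797 -0.1948  0.2937]
(array([-0.1, -0.4,  4.2]), array([-0.04, -0.06,  0.04]))
```

>>> drive_tool(
  increments=[
    {"rx": 0, "ry": 0, "rz": 0, "tx": 0, "ty": -1.2, "tz": 2.5, "gripper": 1},
    {"rx": 0, "ry": 0, "rz": 0, "tx": 0, "ty": 0, "tz": 2, "gripper": 1},
    {"rx": 0, "ry": 0, "rz": 0, "tx": 0, "ty": 0, "tz": 0, "gripper": 1},
    {"rx": 0, "ry": 0, "rz": 0, "tx": 0, "ty": 0, "tz": 0, "gripper": 1},
  ],
)

```text
time: 35.95
position: [0.58, -0.1943, 0.29]
tcp_rot: [3.141, -0.003, -0.032]
wrist_force: [0.0, 1.7, 7.0]
width: 0.0185
```

>>> drive_tool(
  increments=[
    {"rx": 0, "ry": 0, "rz": 0, "tx": 0, "ty": 0, "tz": 0, "gripper": 0.66},
    {"rx": 0, "ry": 0, "rz": 0, "tx": 0, "ty": 0, "tz": 0, "gripper": 0.66},
    {"rx": 0, "ry": 0, "rz": 0, "tx": 0, "ty": 0, "tz": 0, "gripper": 0.66},
    {"rx": 0, "ry": 0, "rz": 0, "tx": 0, "ty": 0, "tz": -15, "gripper": 0.66},
    {"rx": 0, "ry": 0, "rz": 0, "tx": 0, "ty": 0, "tz": -45, "gripper": 0.66},
    {"rx": 0, "ry": 0, "rz": 0, "tx": 20, "ty": 0, "tz": -55, "gripper": 0.5},
    {"rx": 0, "ry": 0, "rz": 0, "tx": 20, "ty": 0, "tz": -55, "gripper": 0.4},
    {"rx": 0, "ry": 0, "rz": 0, "tx": 10, "ty": 0, "tz": -40, "gripper": 0.4},
    {"rx": 0, "ry": 0, "rz": 0, "tx": 0, "ty": 0, "tz": 0, "gripper": 0.4},
    {"rx": 0, "ry": 0, "rz": 0, "tx": 0, "ty": 0, "tz": 0, "gripper": 0.4},
  ],
)

```text
time: 37.2
position: [0.629, -0.1958, 0.4984]
tcp_rot: [3.142, 0.001, -0.032]
wrist_force: [-0.1, -0.1, -0.0]
width: 0.0511
```

```bash
cat > bk.py <<'E'
from h import *
np.set_printoptions(precision=4,suppress=True)
b=bottles(z=.046,rmax=300,box=((.53,.67),(-.23,-.08)))
for p in b: print(p.round(4),'rel',np.round((p[:2]-BX)*1000,1),'r',np.round(np.hypot(*(p[:2]-BX))*1000,1),'ang',np.degrees(np.arctan2(*(p[:2]-BX)[::-1])-LAT).round(0))
E
python3 bk.py; python3 -c "
from h import *
snap('wrist','w8.png')"
```

```text
[  0.6478  -0.1584 295.     355.7742 222.6339 151.939 ] rel [44.8 -1.9] r 44.8 ang -1.0
[  0.6246  -0.1952 291.     351.7068 256.5498 171.2337] rel [ 21.6 -38.7] r 44.3 ang -59.0
[  0.5809  -0.1927 310.     369.9108 255.5419 207.2484] rel [-22.1 -36.2] r 42.4 ang -120.0
[  0.577   -0.1103 147.     402.0986 186.2041 212.2857] rel [-26.   46.2] r 53.0 ang 121.0
```

View pics/w8.png

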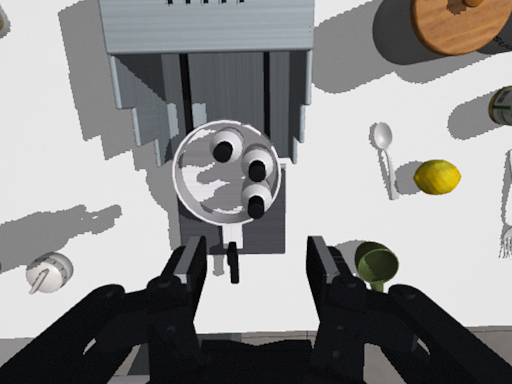

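Three bottles are standing on their slots, with stoppers at (223,151), (257,171) and (256,207). Next bottle.

>>> drive_tool(
  increments=[
    {"rx": 0, "ry": 0, "rz": 0, "tx": -12, "ty": -35, "tz": 0, "gripper": 0.4},
    {"rx": 0, "ry": 0, "rz": 0, "tx": -12, "ty": -50, "tz": 0, "gripper": 0.4},
    {"rx": 0, "ry": 0, "rz": 0, "tx": -12, "ty": -50, "tz": 0, "gripper": 0.4},
    {"rx": 0, "ry": 0, "rz": 0, "tx": -12, "ty": -50, "tz": 0, "gripper": 0.4},
    {"rx": 0, "ry": 0, "rz": 0, "tx": -12, "ty": -50, "tz": 0, "gripper": 0.4},
    {"rx": 0, "ry": 0, "rz": 0, "tx": -12, "ty": -50, "tz": 0, "gripper": 0.4},
    {"rx": 0, "ry": 0, "rz": 0, "tx": -12, "ty": -50, "tz": 0, "gripper": 0.4},
    {"rx": 0, "ry": 0, "rz": 0, "tx": -12, "ty": -50, "tz": 0, "gripper": 0.4},
    {"rx": 0, "ry": 0, "rz": 0, "tx": -12, "ty": -40, "tz": 0, "gripper": 0.4},
    {"rx": 0, "ry": 0, "rz": 0, "tx": -6, "ty": -18, "tz": 0, "gripper": 0.4},
  ],
)

```text
time: 38.55
position: [0.5283, 0.2527, 0.4978]
tcp_rot: [3.142, 0.002, -0.028]
wrist_force: [0.6, -0.7, -0.1]
width: 0.0513
```

>>> drive_tool(
  increments=[
    {"rx": 0, "ry": 0, "rz": 0, "tx": 0, "ty": 0, "tz": 0, "gripper": 0.4},
    {"rx": 0, "ry": 0, "rz": 0, "tx": 0, "ty": 0, "tz": 0, "gripper": 0.4},
  ],
)

```text
time: 38.8
position: [0.5305, 0.2486, 0.4982]
tcp_rot: [3.14, 0.0, -0.035]
wrist_force: [1.1, -0.1, -0.0]
width: 0.0515
```

```bash
python3 - <<'E'
import re
s=open('h.py').read(); open('h.py','w').write(s)
E
python3 look.py 1 2 3 c
```

```text
[  0.529   0.356 274.    320.703 172.515 163.15 ] [  -5.  -107.7  255.1] -> slots {1: array([112., 471.]), 2: array([ 68., 471.]), 3: array([ 46., 510.]), None: array([ 90., 510.])}
[  0.527   0.276 229.    272.414 235.323 163.096] [ -4.8 -27.3 255.2] -> slots {1: array([112., 391.]), 2: array([ 68., 391.]), 3: array([ 46., 430.]), None: array([ 90., 429.])}
[  0.452   0.37  273.    322.869 168.982 219.136] [ -82.5 -119.   255.1] -> slots {1: array([190., 483.]), 2: array([145., 483.]), 3: array([123., 521.]), None: array([168., 521.])}
[  0.441   0.276 240.    293.049 238.688 224.596] [-90.5 -24.6 255.2] -> slots {1: array([198., 388.]), 2: array([154., 388.]), 3: array([131., 427.]), None: array([176., 427.])}
[0.5305 0.2485 0.4983] 38.85
```

>>> drive_tool(
  increments=[
    {"rx": 0, "ry": 0, "rz": 0, "tx": -2, "ty": -13, "tz": 30, "gripper": 0.4},
    {"rx": 0, "ry": 0, "rz": 0, "tx": -2, "ty": -13, "tz": 40, "gripper": 0.4},
    {"rx": 0, "ry": 0, "rz": 0, "tx": 0, "ty": 0, "tz": 50, "gripper": 0.4},
    {"rx": 0, "ry": 0, "rz": 0, "tx": 0, "ty": 0, "tz": 50, "gripper": 0.4},
    {"rx": 0, "ry": 0, "rz": 0, "tx": 0, "ty": 0, "tz": 50, "gripper": 0.4},
    {"rx": 0, "ry": 0, "rz": 0, "tx": 0, "ty": 0, "tz": 34.5, "gripper": 0.4},
    {"rx": 0, "ry": 0, "rz": 0, "tx": 0, "ty": 0, "tz": 0, "gripper": 0.4},
    {"rx": 0, "ry": 0, "rz": 0, "tx": 0, "ty": 0, "tz": 0, "gripper": 0.4},
  ],
)

```text
time: 39.85
position: [0.5273, 0.2763, 0.2454]
tcp_rot: [-3.141, -0.002, -0.033]
wrist_force: [1.1, 0.2, 0.1]
width: 0.0511
```

>>> drive_tool(
  increments=[
    {"rx": 0, "ry": 0, "rz": 0, "tx": 0, "ty": 0, "tz": 0, "gripper": 1},
    {"rx": 0, "ry": 0, "rz": 0, "tx": 0, "ty": 0, "tz": 0, "gripper": 1},
    {"rx": 0, "ry": 0, "rz": 0, "tx": 0, "ty": 0, "tz": 0, "gripper": 1},
    {"rx": 0, "ry": 0, "rz": 0, "tx": 0, "ty": 0, "tz": 0, "gripper": 1},
    {"rx": 0, "ry": 0, "rz": 0, "tx": 0, "ty": 0, "tz": -25, "gripper": 1},
    {"rx": 0, "ry": 0, "rz": 0, "tx": 0, "ty": 0, "tz": -45, "gripper": 1},
    {"rx": 0, "ry": 0, "rz": 0, "tx": 0, "ty": 0, "tz": -50, "gripper": 1},
    {"rx": 0, "ry": 0, "rz": 0, "tx": 0, "ty": 0, "tz": -40, "gripper": 1},
    {"rx": 0, "ry": 0, "rz": 0, "tx": 5, "ty": 20, "tz": 0, "gripper": 1},
    {"rx": 0, "ry": 0, "rz": 0, "tx": 10, "ty": 40, "tz": 0, "gripper": 1},
  ],
)

```text
time: 41.1
position: [0.5388, 0.2164, 0.404]
tcp_rot: [-3.141, -0.0, -0.029]
wrist_force: [1.2, -0.2, -2.5]
width: 0.0183
```

>>> drive_tool(
  increments=[
    {"rx": 0, "ry": 0, "rz": 0, "tx": 10, "ty": 50, "tz": 0, "gripper": 1},
    {"rx": 0, "ry": 0, "rz": 0, "tx": 10, "ty": 50, "tz": 0, "gripper": 1},
    {"rx": 0, "ry": 0, "rz": 0, "tx": 10, "ty": 50, "tz": 0, "gripper": 1},
    {"rx": 0, "ry": 0, "rz": 0, "tx": 10, "ty": 50, "tz": 0, "gripper": 1},
    {"rx": 0, "ry": 0, "rz": 0, "tx": 10, "ty": 50, "tz": 0, "gripper": 1},
    {"rx": 0, "ry": 0, "rz": 0, "tx": 10, "ty": 50, "tz": 0, "gripper": 1},
    {"rx": 0, "ry": 0, "rz": 0, "tx": 10, "ty": 40, "tz": 0, "gripper": 1},
    {"rx": 0, "ry": 0, "rz": 0, "tx": 5, "ty": 28, "tz": 0, "gripper": 1},
    {"rx": 0, "ry": 0, "rz": 0, "tx": 0, "ty": 0, "tz": 0, "gripper": 1},
    {"rx": 0, "ry": 0, "rz": 0, "tx": 0, "ty": 0, "tz": 0, "gripper": 1},
  ],
)

```text
time: 42.35
position: [0.6022, -0.1537, 0.4032]
tcp_rot: [-3.141, 0.002, -0.032]
wrist_force: [-0.5, 0.7, -2.1]
width: 0.0184
```

>>> drive_tool(
  increments=[
    {"rx": 0, "ry": 0, "rz": 0, "tx": 0, "ty": 0, "tz": 0, "gripper": 1},
    {"rx": 0, "ry": 0, "rz": 0, "tx": 0, "ty": 0, "tz": 0, "gripper": 1},
  ],
)

```text
time: 42.6
position: [0.6027, -0.153, 0.4041]
tcp_rot: [-3.141, -0.0, -0.03]
wrist_force: [-0.3, 0.4, -1.3]
width: 0.0184
```

```bash
python3 pl.py c
```

```text
0.01835647064717022 [-0.3  0.4 -1.3] [ 0.6027 -0.153   0.4041]
(array([  0.4,   3.5, 114.6]), array([-0.01, -0.  ,  0.11]))
```

>>> drive_tool(
  increments=[
    {"rx": 0, "ry": 0, "rz": 0, "tx": 0.4, "ty": 3, "tz": 25, "gripper": 1},
    {"rx": 0, "ry": 0, "rz": 0, "tx": 0, "ty": 0, "tz": 35, "gripper": 1},
    {"rx": 0, "ry": 0, "rz": 0, "tx": 0, "ty": 0, "tz": 30, "gripper": 1},
    {"rx": 0, "ry": 0, "rz": 0, "tx": 0, "ty": 0, "tz": 15, "gripper": 1},
    {"rx": 0, "ry": 0, "rz": 0, "tx": 0, "ty": 0, "tz": 6, "gripper": 1},
    {"rx": 0, "ry": 0, "rz": 0, "tx": 0, "ty": 0, "tz": 0, "gripper": 1},
    {"rx": 0, "ry": 0, "rz": 0, "tx": 0, "ty": 0, "tz": 0, "gripper": 1},
  ],
)

```text
time: 43.48
position: [0.6034, -0.1569, 0.2941]
tcp_rot: [3.141, -0.002, -0.032]
wrist_force: [-0.2, 0.4, -2.0]
width: 0.0182
```

```bash
python3 pl.py c
```

```text
0.01817613743853668 [-0.2  0.4 -2. ] [ 0.6034 -0.1569  0.2941]
(array([-0.5, -0.4,  4.6]), array([ 0.02, -0.1 ,  0.01]))
```

>>> drive_tool(
  increments=[
    {"rx": 0, "ry": 0, "rz": 0, "tx": -0.3, "ty": -0.3, "tz": 2.5, "gripper": 1},
    {"rx": 0, "ry": 0, "rz": 0, "tx": 0, "ty": 0, "tz": 1.7, "gripper": 1},
    {"rx": 0, "ry": 0, "rz": 0, "tx": 0, "ty": 0, "tz": 0, "gripper": 1},
    {"rx": 0, "ry": 0, "rz": 0, "tx": 0, "ty": 0, "tz": 0, "gripper": 0.66},
    {"rx": 0, "ry": 0, "rz": 0, "tx": 0, "ty": 0, "tz": 0, "gripper": 0.66},
    {"rx": 0, "ry": 0, "rz": 0, "tx": 0, "ty": 0, "tz": 0, "gripper": 0.66},
    {"rx": 0, "ry": 0, "rz": 0, "tx": 0, "ty": 0, "tz": -15, "gripper": 0.66},
    {"rx": 0, "ry": 0, "rz": 0, "tx": 0, "ty": 0, "tz": -45, "gripper": 0.66},
    {"rx": 0, "ry": 0, "rz": 0, "tx": 0, "ty": 0, "tz": -55, "gripper": 0.5},
    {"rx": 0, "ry": 0, "rz": 0, "tx": 0, "ty": 0, "tz": -45, "gripper": 0.4},
  ],
)

```text
time: 44.72
position: [0.6026, -0.1564, 0.4522]
tcp_rot: [-3.142, -0.002, -0.031]
wrist_force: [0.7, -1.0, 0.1]
width: 0.0514
```

>>> drive_tool(
  increments=[
    {"rx": 0, "ry": 0, "rz": 0, "tx": -10, "ty": -35, "tz": -20, "gripper": 0.4},
    {"rx": 0, "ry": 0, "rz": 0, "tx": -10, "ty": -45, "tz": -15, "gripper": 0.4},
    {"rx": 0, "ry": 0, "rz": 0, "tx": -10, "ty": -48, "tz": -13, "gripper": 0.4},
    {"rx": 0, "ry": 0, "rz": 0, "tx": -10, "ty": -48, "tz": 0, "gripper": 0.4},
    {"rx": 0, "ry": 0, "rz": 0, "tx": -10, "ty": -48, "tz": 0, "gripper": 0.4},
    {"rx": 0, "ry": 0, "rz": 0, "tx": -10, "ty": -48, "tz": 0, "gripper": 0.4},
    {"rx": 0, "ry": 0, "rz": 0, "tx": -10, "ty": -48, "tz": 0, "gripper": 0.4},
    {"rx": 0, "ry": 0, "rz": 0, "tx": -10, "ty": -45, "tz": 0, "gripper": 0.4},
    {"rx": 0, "ry": 0, "rz": 0, "tx": -5, "ty": -30, "tz": 0, "gripper": 0.4},
    {"rx": 0, "ry": 0, "rz": 0, "tx": -2, "ty": -10, "tz": 0, "gripper": 0.4},
  ],
)

```text
time: 45.98
position: [0.5277, 0.2529, 0.4978]
tcp_rot: [-3.14, -0.0, -0.028]
wrist_force: [0.3, 1.0, 0.5]
width: 0.0513
```

>>> drive_tool(
  increments=[
    {"rx": 0, "ry": 0, "rz": 0, "tx": 0, "ty": 0, "tz": 0, "gripper": 0.4},
    {"rx": 0, "ry": 0, "rz": 0, "tx": 0, "ty": 0, "tz": 0, "gripper": 0.4},
    {"rx": 0, "ry": 0, "rz": 0, "tx": 0, "ty": 0, "tz": 0, "gripper": 0.4},
  ],
)

```text
time: 46.35
position: [0.5292, 0.2495, 0.4969]
tcp_rot: [3.141, -0.0, -0.034]
wrist_force: [0.4, -0.1, -0.8]
width: 0.051
```

```bash
python3 look.py 1 2 3
```

```text
[  0.529   0.356 274.    322.193 173.292 162.274] [  -3.4 -106.1  253.8] -> slots {1: array([112., 471.]), 2: array([ 68., 471.]), 3: array([ 45., 510.])}
[  0.452   0.37  271.    324.562 169.568 218.664] [ -81.1 -117.7  253.8] -> slots {1: array([190., 483.]), 2: array([145., 483.]), 3: array([123., 521.])}
[  0.441   0.276 243.    294.745 239.56  224.123] [-89.  -23.2 253.8] -> slots {1: array([198., 388.]), 2: array([153., 388.]), 3: array([131., 427.])}
[0.5291 0.2497 0.4969] 46.4
```

>>> drive_tool(
  increments=[
    {"rx": 0, "ry": 0, "rz": 0, "tx": -45, "ty": -12, "tz": 30, "gripper": 0.4},
    {"rx": 0, "ry": 0, "rz": 0, "tx": -44, "ty": -11, "tz": 40, "gripper": 0.4},
    {"rx": 0, "ry": 0, "rz": 0, "tx": 0, "ty": 0, "tz": 50, "gripper": 0.4},
    {"rx": 0, "ry": 0, "rz": 0, "tx": 0, "ty": 0, "tz": 50, "gripper": 0.4},
    {"rx": 0, "ry": 0, "rz": 0, "tx": 0, "ty": 0, "tz": 50, "gripper": 0.4},
    {"rx": 0, "ry": 0, "rz": 0, "tx": 0, "ty": 0, "tz": 33.5, "gripper": 0.4},
    {"rx": 0, "ry": 0, "rz": 0, "tx": 0, "ty": 0, "tz": 0, "gripper": 0.4},
    {"rx": 0, "ry": 0, "rz": 0, "tx": 0, "ty": 0, "tz": 0, "gripper": 0.4},
  ],
)

```text
time: 47.4
position: [0.441, 0.2769, 0.2445]
tcp_rot: [-3.141, -0.001, -0.032]
wrist_force: [-0.1, 0.4, -0.4]
width: 0.0511
```

>>> drive_tool(
  increments=[
    {"rx": 0, "ry": 0, "rz": 0, "tx": 0, "ty": 0, "tz": 0, "gripper": 1},
    {"rx": 0, "ry": 0, "rz": 0, "tx": 0, "ty": 0, "tz": 0, "gripper": 1},
    {"rx": 0, "ry": 0, "rz": 0, "tx": 0, "ty": 0, "tz": 0, "gripper": 1},
    {"rx": 0, "ry": 0, "rz": 0, "tx": 0, "ty": 0, "tz": 0, "gripper": 1},
    {"rx": 0, "ry": 0, "rz": 0, "tx": 0, "ty": 0, "tz": -25, "gripper": 1},
    {"rx": 0, "ry": 0, "rz": 0, "tx": 0, "ty": 0, "tz": -45, "gripper": 1},
    {"rx": 0, "ry": 0, "rz": 0, "tx": 0, "ty": 0, "tz": -50, "gripper": 1},
    {"rx": 0, "ry": 0, "rz": 0, "tx": 0, "ty": 0, "tz": -40, "gripper": 1},
    {"rx": 0, "ry": 0, "rz": 0, "tx": 5, "ty": 20, "tz": 0, "gripper": 1},
    {"rx": 0, "ry": 0, "rz": 0, "tx": 14, "ty": 40, "tz": 0, "gripper": 1},
  ],
)

```text
time: 48.65
position: [0.4568, 0.2169, 0.4047]
tcp_rot: [-3.14, -0.002, -0.028]
wrist_force: [1.1, -1.3, -1.8]
width: 0.0185
```

>>> drive_tool(
  increments=[
    {"rx": 0, "ry": 0, "rz": 0, "tx": 15, "ty": 50, "tz": 0, "gripper": 1},
    {"rx": 0, "ry": 0, "rz": 0, "tx": 15, "ty": 50, "tz": 0, "gripper": 1},
    {"rx": 0, "ry": 0, "rz": 0, "tx": 15, "ty": 50, "tz": 0, "gripper": 1},
    {"rx": 0, "ry": 0, "rz": 0, "tx": 15, "ty": 50, "tz": 0, "gripper": 1},
    {"rx": 0, "ry": 0, "rz": 0, "tx": 15, "ty": 50, "tz": 0, "gripper": 1},
    {"rx": 0, "ry": 0, "rz": 0, "tx": 15, "ty": 50, "tz": 0, "gripper": 1},
    {"rx": 0, "ry": 0, "rz": 0, "tx": 15, "ty": 40, "tz": 0, "gripper": 1},
    {"rx": 0, "ry": 0, "rz": 0, "tx": 7, "ty": 28, "tz": 0, "gripper": 1},
    {"rx": 0, "ry": 0, "rz": 0, "tx": 0, "ty": 0, "tz": 0, "gripper": 1},
    {"rx": 0, "ry": 0, "rz": 0, "tx": 0, "ty": 0, "tz": 0, "gripper": 1},
  ],
)

```text
time: 49.9
position: [0.5575, -0.1544, 0.4036]
tcp_rot: [-3.141, -0.0, -0.031]
wrist_force: [0.6, 1.1, -1.3]
width: 0.0185
```

>>> drive_tool(
  increments=[
    {"rx": 0, "ry": 0, "rz": 0, "tx": 0, "ty": 0, "tz": 0, "gripper": 1},
    {"rx": 0, "ry": 0, "rz": 0, "tx": 0, "ty": 0, "tz": 0, "gripper": 1},
  ],
)

```text
time: 50.15
position: [0.5577, -0.1543, 0.4036]
tcp_rot: [-3.142, -0.0, -0.03]
wrist_force: [0.0, -0.2, -2.0]
width: 0.0183
```

```bash
python3 pl.py 3
```

```text
0.01833616907667899 [ 0.  -0.2 -2. ] [ 0.5577 -0.1543  0.4036]
(array([  0.8,   0.9, 114.1]), array([-0.  , -0.01,  0.1 ]))
```

>>> drive_tool(
  increments=[
    {"rx": 0, "ry": 0, "rz": 0, "tx": 0.5, "ty": 0.5, "tz": 25, "gripper": 1},
    {"rx": 0, "ry": 0, "rz": 0, "tx": 0, "ty": 0, "tz": 35, "gripper": 1},
    {"rx": 0, "ry": 0, "rz": 0, "tx": 0, "ty": 0, "tz": 30, "gripper": 1},
    {"rx": 0, "ry": 0, "rz": 0, "tx": 0, "ty": 0, "tz": 15, "gripper": 1},
    {"rx": 0, "ry": 0, "rz": 0, "tx": 0, "ty": 0, "tz": 6, "gripper": 1},
    {"rx": 0, "ry": 0, "rz": 0, "tx": 0, "ty": 0, "tz": 0, "gripper": 1},
    {"rx": 0, "ry": 0, "rz": 0, "tx": 0, "ty": 0, "tz": 0, "gripper": 1},
  ],
)

```text
time: 51.02
position: [0.5581, -0.1556, 0.2922]
tcp_rot: [-3.141, 0.001, -0.031]
wrist_force: [0.2, -0.6, 0.2]
width: 0.0004
```

```bash
python3 pl.py 3
```

```text
0.00036860749614579607 [ 0.2 -0.6  0.2] [ 0.5581 -0.1556  0.2922]
(array([ 0.4, -0.4,  2.7]), array([-0.01,  0.04,  0.03]))
```

The fingers are empty, so the bottle was lost during the descent. Rising to look.

>>> drive_tool(
  increments=[
    {"rx": 0, "ry": 0, "rz": 0, "tx": 0, "ty": 0, "tz": -25, "gripper": 1},
    {"rx": 0, "ry": 0, "rz": 0, "tx": 0, "ty": 0, "tz": -50, "gripper": 1},
    {"rx": 0, "ry": 0, "rz": 0, "tx": 20, "ty": 0, "tz": -50, "gripper": 1},
    {"rx": 0, "ry": 0, "rz": 0, "tx": 20, "ty": 0, "tz": -50, "gripper": 1},
    {"rx": 0, "ry": 0, "rz": 0, "tx": 10, "ty": 0, "tz": -32, "gripper": 0.4},
    {"rx": 0, "ry": 0, "rz": 0, "tx": 0, "ty": 0, "tz": 0, "gripper": 0.4},
    {"rx": 0, "ry": 0, "rz": 0, "tx": 0, "ty": 0, "tz": 0, "gripper": 0.4},
    {"rx": 0, "ry": 0, "rz": 0, "tx": 0, "ty": 0, "tz": 0, "gripper": 0.4},
  ],
)

```text
time: 52.02
position: [0.6078, -0.1575, 0.498]
tcp_rot: [-3.141, 0.003, -0.032]
wrist_force: [-0.4, 0.6, 0.7]
width: 0.0511
```

```bash
python3 bk.py; python3 -c "
from h import *
snap('wrist','w9.png')"
```

```text
[  0.6453  -0.158  277.     328.7776 256.4296 133.4404] rel [42.3 -1.5] r 42.3 ang -0.0
[  0.6208  -0.1951 297.     359.1321 290.6229 154.4444] rel [ 17.8 -38.6] r 42.5 ang -64.0
[  0.6054  -0.1429 297.     353.9385 244.2256 169.3232] rel [ 2.4 13.6] r 13.8 ang 82.0
[   0.5451   -0.1314 1143.      378.3002  236.7708  218.7472] rel [-57.9  25.1] r 63.1 ang 158.0
[  0.5786  -0.192  316.     372.0754 287.7722 190.4905] rel [-24.4 -35.5] r 43.1 ang -123.0
```

View pics/w9.png

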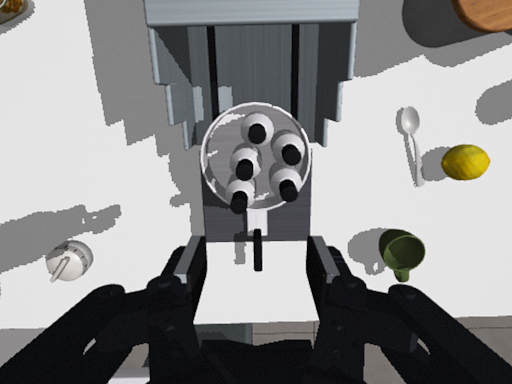

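All five bottles are inside the basket. The dropped one is at (239,200) and the centre one has been shoved to (244,169). I'll check tilts with a zoom from two cameras.

```bash
python3 - <<'E'
from h import *
from scipy.optimize import least_squares
np.set_printoptions(precision=4,suppress=True)
im,C=snap('wrist'); s,Cs=snap('scene')
a=cv2.resize(im[90:240,180:330],(400,400),interpolation=cv2.INTER_CUBIC)
p=proj([.6,-.155,.1],Cs).astype(int); b=cv2.resize(s[p[1]-40:p[1]+40,p[0]-40:p[0]+40],(400,400),interpolation=cv2.INTER_CUBIC)
cv2.imwrite('pics/z1.png',cv2.cvtColor(np.hstack([a,b]),cv2.COLOR_RGB2BGR))
t=np.linspace(0,2*np.pi,200)
def fn(v):
    q=np.array([proj([v[0]+v[2]*np.cos(u),v[1]+v[2]*np.sin(u),.086],C) for u in t]); return q[:,0].min()-200.5,q[:,0].max()-312,q[:,1].min()-101.5,q[:,1].max()-210
r=least_squares(fn,[.6,-.157,.071]);print(r.x,r.fun)
print(at_z((239,202),.134,C)); print(p)
E
```

```text
[ 0.608  -0.1566  0.0705] [ 0.3941 -0.3938 -0.3784  0.4222]
[ 0.5672 -0.1352  0.134 ]
[270 180]
```

View pics/z1.png

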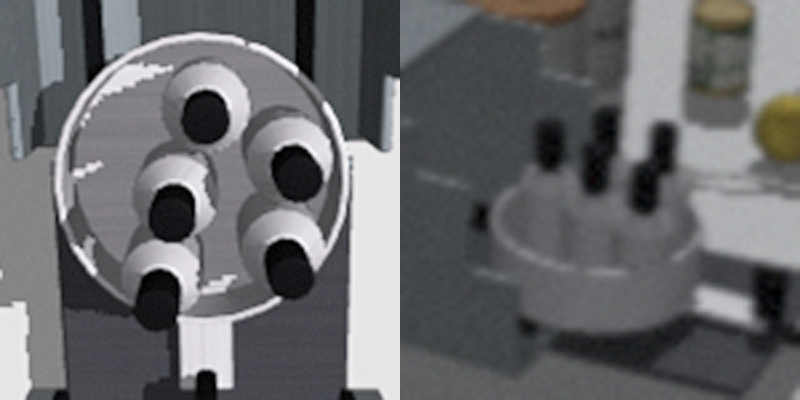

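Everything is standing. The rim fit puts the basket axis at about (0.6075, -0.1565), so the bottle clipped the front wall and pushed the basket a few mm. I'll regrip three bottles (far, centre, dropped) to tidy the hexagon, starting with the far one.

```bash
sed -i 's/^BX=.*/BX=np.array([.6075,-.1565]); LAT=-.14/' h.py; python3 -c "
from h import *
print(go([.6453,-.158,.1345],-.032))"
```

```text
(array([ 37.4,  -0.6, 209.3]), array([-0.01,  0.06,  0.01]))
```

>>> drive_tool(
  increments=[
    {"rx": 0, "ry": 0, "rz": 0, "tx": 19, "ty": 0, "tz": 0, "gripper": 0.66},
    {"rx": 0, "ry": 0, "rz": 0, "tx": 19, "ty": 0, "tz": 40, "gripper": 0.66},
    {"rx": 0, "ry": 0, "rz": 0, "tx": 0, "ty": 0, "tz": 50, "gripper": 0.66},
    {"rx": 0, "ry": 0, "rz": 0, "tx": 0, "ty": 0, "tz": 30, "gripper": 0.66},
    {"rx": 0, "ry": 0, "rz": 0, "tx": 0, "ty": 0, "tz": 0, "gripper": 0.66},
    {"rx": 0, "ry": 0, "rz": 0, "tx": 0, "ty": 0, "tz": 0, "gripper": 0.66},
  ],
)

```text
time: 52.98
position: [0.6466, -0.1585, 0.3808]
tcp_rot: [3.142, -0.002, -0.032]
wrist_force: [0.1, 0.1, 1.3]
width: 0.0292
```

```bash
python3 -c "
from h import *
print(go([.6453,-.158,.1345],-.032), manip.sense()['width'])"
```

```text
(array([-1.5, -0.5, 91.3]), array([ 0.  , -0.11,  0.01])) 0.029150467629695507
```

>>> drive_tool(
  increments=[
    {"rx": 0, "ry": 0, "rz": 0, "tx": -1, "ty": -0.5, "tz": 40, "gripper": 0.66},
    {"rx": 0, "ry": 0, "rz": 0, "tx": 0, "ty": 0, "tz": 35, "gripper": 0.66},
    {"rx": 0, "ry": 0, "rz": 0, "tx": 0, "ty": 0, "tz": 16, "gripper": 0.66},
    {"rx": 0, "ry": 0, "rz": 0, "tx": 0, "ty": 0, "tz": 0, "gripper": 0.66},
    {"rx": 0, "ry": 0, "rz": 0, "tx": 0, "ty": 0, "tz": 0, "gripper": 1},
    {"rx": 0, "ry": 0, "rz": 0, "tx": 0, "ty": 0, "tz": 0, "gripper": 1},
    {"rx": 0, "ry": 0, "rz": 0, "tx": 0, "ty": 0, "tz": 0, "gripper": 1},
    {"rx": 0, "ry": 0, "rz": 0, "tx": 0, "ty": 0, "tz": -3, "gripper": 1},
    {"rx": 0, "ry": 0, "rz": 0, "tx": 3, "ty": 2, "tz": 0, "gripper": 1},
    {"rx": 0, "ry": 0, "rz": 0, "tx": 3.4, "ty": 2.5, "tz": 0, "gripper": 1},
  ],
)

```text
time: 54.22
position: [0.6516, -0.163, 0.291]
tcp_rot: [-3.142, 0.001, -0.032]
wrist_force: [-0.1, 0.2, -1.4]
width: 0.0184
```

>>> drive_tool(
  increments=[
    {"rx": 0, "ry": 0, "rz": 0, "tx": 0, "ty": 0, "tz": 0, "gripper": 1},
    {"rx": 0, "ry": 0, "rz": 0, "tx": 0, "ty": 0, "tz": 0, "gripper": 1},
  ],
)

```text
time: 54.48
position: [0.6515, -0.1627, 0.291]
tcp_rot: [-3.141, 0.001, -0.032]
wrist_force: [-0.0, -0.1, -1.0]
width: 0.0185
```

```bash
python3 pl.py 0
```

```text
0.018548431788306563 [-0.  -0.1 -1. ] [ 0.6515 -0.1627  0.291 ]
(array([ 0.1, -0. ,  1.5]), array([-0.01,  0.03,  0.01]))
```

>>> drive_tool(
  increments=[
    {"rx": 0, "ry": 0, "rz": 0, "tx": 0, "ty": 0, "tz": 3, "gripper": 1},
    {"rx": 0, "ry": 0, "rz": 0, "tx": 0, "ty": 0, "tz": 0, "gripper": 0.66},
    {"rx": 0, "ry": 0, "rz": 0, "tx": 0, "ty": 0, "tz": 0, "gripper": 0.66},
    {"rx": 0, "ry": 0, "rz": 0, "tx": 0, "ty": 0, "tz": 0, "gripper": 0.66},
    {"rx": 0, "ry": 0, "rz": 0, "tx": 0, "ty": 0, "tz": -20, "gripper": 0.66},
    {"rx": 0, "ry": 0, "rz": 0, "tx": 0, "ty": 0, "tz": -45, "gripper": 0.66},
    {"rx": 0, "ry": 0, "rz": 0, "tx": -20, "ty": -8, "tz": -15, "gripper": 0.66},
    {"rx": 0, "ry": 0, "rz": 0, "tx": -26.7, "ty": -10.3, "tz": 0, "gripper": 0.66},
    {"rx": 0, "ry": 0, "rz": 0, "tx": 0, "ty": 0, "tz": 0, "gripper": 0.66},
    {"rx": 0, "ry": 0, "rz": 0, "tx": 0, "ty": 0, "tz": 0, "gripper": 0.66},
  ],
)

```text
time: 55.72
position: [0.6058, -0.1433, 0.3684]
tcp_rot: [3.141, -0.0, -0.032]
wrist_force: [0.4, -0.0, -0.5]
width: 0.0287
```

```bash
python3 -c "
from h import *
print(go([.6054,-.1429,.1345],-.032), manip.sense()['width'])"; python3 bk.py
```

```text
(array([-0.4, -0.4, 78.9]), array([ 0.02, -0.02,  0.  ])) 0.0287160594264158
[  0.6519  -0.1618 789.     928.8797 283.0038 143.8378] rel [44.4 -5.3] r 44.7 ang 1.0
[   0.622    -0.1952  910.     1077.6305  330.8154  184.5516] rel [ 14.5 -38.7] r 41.3 ang -61.0
[  0.6067  -0.1431 835.     988.6639 256.824  207.4132] rel [-0.8 13.4] r 13.4 ang 102.0
[   0.5673   -0.1349  912.     1031.8991  247.5866  256.08  ] rel [-40.2  21.6] r 45.6 ang 160.0
[   0.5381   -0.1509  280.     1047.818   269.4893  288.4214] rel [-69.4   5.6] r 69.7 ang 183.0
```

>>> drive_tool(
  increments=[
    {"rx": 0, "ry": 0, "rz": 0, "tx": 0.9, "ty": -0.2, "tz": 40, "gripper": 0.66},
    {"rx": 0, "ry": 0, "rz": 0, "tx": 0, "ty": 0, "tz": 25, "gripper": 0.66},
    {"rx": 0, "ry": 0, "rz": 0, "tx": 0, "ty": 0, "tz": 14, "gripper": 0.66},
    {"rx": 0, "ry": 0, "rz": 0, "tx": 0, "ty": 0, "tz": 0, "gripper": 0.66},
    {"rx": 0, "ry": 0, "rz": 0, "tx": 0, "ty": 0, "tz": 0, "gripper": 1},
    {"rx": 0, "ry": 0, "rz": 0, "tx": 0, "ty": 0, "tz": 0, "gripper": 1},
    {"rx": 0, "ry": 0, "rz": 0, "tx": 0, "ty": 0, "tz": 0, "gripper": 1},
    {"rx": 0, "ry": 0, "rz": 0, "tx": 0, "ty": 0, "tz": -3, "gripper": 1},
    {"rx": 0, "ry": 0, "rz": 0, "tx": 0.6, "ty": 7, "tz": 0, "gripper": 1},
    {"rx": 0, "ry": 0, "rz": 0, "tx": 0.6, "ty": 6, "tz": 0, "gripper": 1},
  ],
)

```text
time: 57.02
position: [0.607, -0.1566, 0.2923]
tcp_rot: [3.141, 0.0, -0.032]
wrist_force: [-0.1, -0.0, -1.9]
width: 0.0183
```

>>> drive_tool(
  increments=[
    {"rx": 0, "ry": 0, "rz": 0, "tx": 0, "ty": 0, "tz": 0, "gripper": 1},
    {"rx": 0, "ry": 0, "rz": 0, "tx": 0, "ty": 0, "tz": 0, "gripper": 1},
  ],
)

```text
time: 57.28
position: [0.607, -0.1558, 0.2922]
tcp_rot: [-3.141, 0.0, -0.032]
wrist_force: [-0.3, -0.2, -0.5]
width: 0.0185
```

```bash
python3 pl.py c
```

```text
0.018531191783413597 [-0.3 -0.2 -0.5] [ 0.607  -0.1558  0.2922]
(array([0.5, 0.6, 2.7]), array([-0.02,  0.02,  0.  ]))
```

>>> drive_tool(
  increments=[
    {"rx": 0, "ry": 0, "rz": 0, "tx": 0, "ty": 0.5, "tz": 3, "gripper": 1},
    {"rx": 0, "ry": 0, "rz": 0, "tx": 0, "ty": 0, "tz": 0, "gripper": 0.66},
    {"rx": 0, "ry": 0, "rz": 0, "tx": 0, "ty": 0, "tz": 0, "gripper": 0.66},
    {"rx": 0, "ry": 0, "rz": 0, "tx": 0, "ty": 0, "tz": 0, "gripper": 0.66},
    {"rx": 0, "ry": 0, "rz": 0, "tx": 0, "ty": 0, "tz": -20, "gripper": 0.66},
    {"rx": 0, "ry": 0, "rz": 0, "tx": 0, "ty": 0, "tz": -45, "gripper": 0.66},
    {"rx": 0, "ry": 0, "rz": 0, "tx": -20, "ty": -10, "tz": -15, "gripper": 0.66},
    {"rx": 0, "ry": 0, "rz": 0, "tx": -20.2, "ty": -10.5, "tz": 0, "gripper": 0.66},
    {"rx": 0, "ry": 0, "rz": 0, "tx": 0, "ty": 0, "tz": 0, "gripper": 0.66},
    {"rx": 0, "ry": 0, "rz": 0, "tx": 0, "ty": 0, "tz": 0, "gripper": 0.66},
  ],
)

```text
time: 58.52
position: [0.568, -0.135, 0.3693]
tcp_rot: [3.141, -0.001, -0.032]
wrist_force: [0.1, -0.7, 0.5]
width: 0.0293
```

```bash
python3 -c "
from h import *
print(go([.5673,-.1349,.1345],-.032), manip.sense()['width'],slot(3))"; python3 bk.py
```

```text
(array([-0.8, -0.1, 79.8]), array([ 0.02, -0.03, -0.01])) 0.02927256902270387 [ 0.56343539 -0.15029033]
[   0.6515   -0.1617  882.     1025.0472  295.9671   83.2914] rel [44.  -5.2] r 44.3 ang 1.0
[   0.6218   -0.195   979.     1145.6339  345.2911  129.5322] rel [ 14.3 -38.5] r 41.1 ang -62.0
[  0.6068  -0.1551 800.     935.798  285.1638 154.36  ] rel [-0.7  1.4] r 1.5 ang 126.0
[   0.5799   -0.1919  934.     1085.2888  337.2141  189.7987] rel [-27.6 -35.4] r 44.9 ang -120.0
[  0.5672  -0.1348 850.     981.1774 256.7871 209.1118] rel [-40.3  21.7] r 45.7 ang 160.0
```

>>> drive_tool(
  increments=[
    {"rx": 0, "ry": 0, "rz": 0, "tx": -0.8, "ty": 0, "tz": 40, "gripper": 0.66},
    {"rx": 0, "ry": 0, "rz": 0, "tx": 0, "ty": 0, "tz": 25, "gripper": 0.66},
    {"rx": 0, "ry": 0, "rz": 0, "tx": 0, "ty": 0, "tz": 14.5, "gripper": 0.66},
    {"rx": 0, "ry": 0, "rz": 0, "tx": 0, "ty": 0, "tz": 0, "gripper": 0.66},
    {"rx": 0, "ry": 0, "rz": 0, "tx": 0, "ty": 0, "tz": 0, "gripper": 1},
    {"rx": 0, "ry": 0, "rz": 0, "tx": 0, "ty": 0, "tz": 0, "gripper": 1},
    {"rx": 0, "ry": 0, "rz": 0, "tx": 0, "ty": 0, "tz": 0, "gripper": 1},
    {"rx": 0, "ry": 0, "rz": 0, "tx": 0, "ty": 0, "tz": -3, "gripper": 1},
    {"rx": 0, "ry": 0, "rz": 0, "tx": -1.5, "ty": 8, "tz": 0, "gripper": 1},
    {"rx": 0, "ry": 0, "rz": 0, "tx": -1.5, "ty": 7.6, "tz": 0, "gripper": 1},
  ],
)

```text
time: 59.82
position: [0.563, -0.1508, 0.2929]
tcp_rot: [3.141, 0.0, -0.032]
wrist_force: [-1.1, 0.3, -1.1]
width: 0.0182
```

>>> drive_tool(
  increments=[
    {"rx": 0, "ry": 0, "rz": 0, "tx": 0, "ty": 0, "tz": 0, "gripper": 1},
    {"rx": 0, "ry": 0, "rz": 0, "tx": 0, "ty": 0, "tz": 3, "gripper": 1},
    {"rx": 0, "ry": 0, "rz": 0, "tx": 0, "ty": 0, "tz": 0, "gripper": 1},
  ],
)

```text
time: 60.2
position: [0.5635, -0.15, 0.2902]
tcp_rot: [3.141, -0.001, -0.032]
wrist_force: [-0.6, -1.1, 3.6]
width: 0.0182
```

```bash
python3 pl.py 3
```

```text
0.018214407146959606 [-0.6 -1.1  3.6] [ 0.5635 -0.15    0.2902]
(array([-0.1,  0.3,  0.7]), array([ 0.02, -0.06,  0.02]))
```

>>> drive_tool(
  increments=[
    {"rx": 0, "ry": 0, "rz": 0, "tx": 0, "ty": 0, "tz": 0, "gripper": 0.66},
    {"rx": 0, "ry": 0, "rz": 0, "tx": 0, "ty": 0, "tz": 0, "gripper": 0.66},
    {"rx": 0, "ry": 0, "rz": 0, "tx": 0, "ty": 0, "tz": 0, "gripper": 0.66},
    {"rx": 0, "ry": 0, "rz": 0, "tx": 0, "ty": 0, "tz": -20, "gripper": 0.66},
    {"rx": 0, "ry": 0, "rz": 0, "tx": 0, "ty": 0, "tz": -45, "gripper": 0.66},
    {"rx": 0, "ry": 0, "rz": 0, "tx": 0, "ty": 0, "tz": -50, "gripper": 0.5},
    {"rx": 0, "ry": 0, "rz": 0, "tx": 0, "ty": 0, "tz": -50, "gripper": 0.4},
    {"rx": 0, "ry": 0, "rz": 0, "tx": 0, "ty": 0, "tz": -43, "gripper": 0.4},
    {"rx": 0, "ry": 0, "rz": 0, "tx": 0, "ty": 0, "tz": 0, "gripper": 0.4},
    {"rx": 0, "ry": 0, "rz": 0, "tx": 0, "ty": 0, "tz": 0, "gripper": 0.4},
  ],
)

```text
time: 61.45
position: [0.563, -0.15, 0.4973]
tcp_rot: [3.141, 0.001, -0.032]
wrist_force: [-0.5, -0.1, -0.8]
width: 0.0512
```

```bash
python3 bk.py
```

```text
[  0.6521  -0.1618 285.     341.9716 265.8421  82.7509] rel [44.6 -5.3] r 44.9 ang 1.0
[  0.6369  -0.2247  98.     426.6801 326.051   96.4184] rel [ 29.4 -68.2] r 74.2 ang -59.0
[  0.6222  -0.1952 308.     364.1412 297.8961 111.9578] rel [ 14.7 -38.7] r 41.4 ang -61.0
[  0.607   -0.1553 279.     325.6421 260.5341 127.9785] rel [-0.5  1.2] r 1.3 ang 121.0
[   0.5361   -0.1251 1206.      368.3223  236.0191  190.9693] rel [-71.4  31.4] r 78.0 ang 164.0
[  0.5802  -0.1919 302.     362.1859 294.3808 151.2517] rel [-27.3 -35.4] r 44.7 ang -120.0
[  0.5637  -0.1496 295.     351.6821 256.4915 167.0441] rel [-43.8   6.9] r 44.4 ang 179.0
```

>>> drive_tool(
  increments=[
    {"rx": 0, "ry": 0, "rz": 0, "tx": -5, "ty": -40, "tz": 0, "gripper": 0.4},
    {"rx": 0, "ry": 0, "rz": 0, "tx": -5, "ty": -50, "tz": 0, "gripper": 0.4},
    {"rx": 0, "ry": 0, "rz": 0, "tx": -5, "ty": -50, "tz": 0, "gripper": 0.4},
    {"rx": 0, "ry": 0, "rz": 0, "tx": -5, "ty": -50, "tz": 0, "gripper": 0.4},
    {"rx": 0, "ry": 0, "rz": 0, "tx": -5, "ty": -50, "tz": 0, "gripper": 0.4},
    {"rx": 0, "ry": 0, "rz": 0, "tx": -5, "ty": -50, "tz": 0, "gripper": 0.4},
    {"rx": 0, "ry": 0, "rz": 0, "tx": -5, "ty": -50, "tz": 0, "gripper": 0.4},
    {"rx": 0, "ry": 0, "rz": 0, "tx": -5, "ty": -40, "tz": 0, "gripper": 0.4},
    {"rx": 0, "ry": 0, "rz": 0, "tx": -5, "ty": -15, "tz": 0, "gripper": 0.4},
    {"rx": 0, "ry": 0, "rz": 0, "tx": -2, "ty": -4, "tz": 0, "gripper": 0.4},
  ],
)

```text
time: 62.75
position: [0.5287, 0.2506, 0.4968]
tcp_rot: [3.141, 0.002, -0.03]
wrist_force: [-0.9, 0.3, -0.1]
width: 0.0514
```

>>> drive_tool(
  increments=[
    {"rx": 0, "ry": 0, "rz": 0, "tx": 0, "ty": 0, "tz": 0, "gripper": 0.4},
    {"rx": 0, "ry": 0, "rz": 0, "tx": 0, "ty": 0, "tz": 0, "gripper": 0.4},
    {"rx": 0, "ry": 0, "rz": 0, "tx": 0, "ty": 0, "tz": 0, "gripper": 0.4},
  ],
)

```text
time: 63.12
position: [0.5293, 0.2492, 0.4979]
tcp_rot: [3.141, -0.0, -0.034]
wrist_force: [-0.1, 0.0, -0.4]
width: 0.0511
```

```bash
python3 look.py 1 2
```

```text
[  0.529   0.356 275.    320.397 173.364 162.273] [  -3.6 -106.4  254.9] -> slots {1: array([121., 474.]), 2: array([ 77., 469.])}
[  0.452   0.37  274.    322.708 169.719 218.449] [ -81.2 -117.9  254.9] -> slots {1: array([198., 485.]), 2: array([154., 480.])}
[0.5293 0.2494 0.4979] 63.175
```

>>> drive_tool(
  increments=[
    {"rx": 0, "ry": 0, "rz": 0, "tx": -2, "ty": -53, "tz": 20, "gripper": 0.4},
    {"rx": 0, "ry": 0, "rz": 0, "tx": -1.5, "ty": -53, "tz": 20, "gripper": 0.4},
    {"rx": 0, "ry": 0, "rz": 0, "tx": 0, "ty": 0, "tz": 50, "gripper": 0.4},
    {"rx": 0, "ry": 0, "rz": 0, "tx": 0, "ty": 0, "tz": 60, "gripper": 0.4},
    {"rx": 0, "ry": 0, "rz": 0, "tx": 0, "ty": 0, "tz": 60, "gripper": 0.4},
    {"rx": 0, "ry": 0, "rz": 0, "tx": 0, "ty": 0, "tz": 44.5, "gripper": 0.4},
    {"rx": 0, "ry": 0, "rz": 0, "tx": 0, "ty": 0, "tz": 0, "gripper": 0.4},
    {"rx": 0, "ry": 0, "rz": 0, "tx": 0, "ty": 0, "tz": 0, "gripper": 0.4},
  ],
)

```text
time: 64.18
position: [0.5295, 0.3569, 0.2452]
tcp_rot: [-3.14, -0.002, -0.032]
wrist_force: [0.0, 0.4, 1.7]
width: 0.0513
```

>>> drive_tool(
  increments=[
    {"rx": 0, "ry": 0, "rz": 0, "tx": 0, "ty": 0, "tz": 0, "gripper": 1},
    {"rx": 0, "ry": 0, "rz": 0, "tx": 0, "ty": 0, "tz": 0, "gripper": 1},
    {"rx": 0, "ry": 0, "rz": 0, "tx": 0, "ty": 0, "tz": 0, "gripper": 1},
    {"rx": 0, "ry": 0, "rz": 0, "tx": 0, "ty": 0, "tz": 0, "gripper": 1},
    {"rx": 0, "ry": 0, "rz": 0, "tx": 0, "ty": 0, "tz": -25, "gripper": 1},
    {"rx": 0, "ry": 0, "rz": 0, "tx": 0, "ty": 0, "tz": -45, "gripper": 1},
    {"rx": 0, "ry": 0, "rz": 0, "tx": 0, "ty": 0, "tz": -50, "gripper": 1},
    {"rx": 0, "ry": 0, "rz": 0, "tx": 0, "ty": 0, "tz": -40, "gripper": 1},
    {"rx": 0, "ry": 0, "rz": 0, "tx": 5, "ty": 20, "tz": 0, "gripper": 1},
    {"rx": 0, "ry": 0, "rz": 0, "tx": 8, "ty": 40, "tz": 0, "gripper": 1},
  ],
)

```text
time: 65.42
position: [0.5392, 0.296, 0.4034]
tcp_rot: [-3.141, -0.0, -0.029]
wrist_force: [-0.1, 0.3, -2.1]
width: 0.018
```

>>> drive_tool(
  increments=[
    {"rx": 0, "ry": 0, "rz": 0, "tx": 8, "ty": 50, "tz": 0, "gripper": 1},
    {"rx": 0, "ry": 0, "rz": 0, "tx": 8, "ty": 50, "tz": 0, "gripper": 1},
    {"rx": 0, "ry": 0, "rz": 0, "tx": 8, "ty": 50, "tz": 0, "gripper": 1},
    {"rx": 0, "ry": 0, "rz": 0, "tx": 8, "ty": 50, "tz": 0, "gripper": 1},
    {"rx": 0, "ry": 0, "rz": 0, "tx": 8, "ty": 50, "tz": 0, "gripper": 1},
    {"rx": 0, "ry": 0, "rz": 0, "tx": 8, "ty": 50, "tz": 0, "gripper": 1},
    {"rx": 0, "ry": 0, "rz": 0, "tx": 8, "ty": 50, "tz": 0, "gripper": 1},
    {"rx": 0, "ry": 0, "rz": 0, "tx": 8, "ty": 40, "tz": 0, "gripper": 1},
    {"rx": 0, "ry": 0, "rz": 0, "tx": 0, "ty": 19, "tz": 0, "gripper": 1},
    {"rx": 0, "ry": 0, "rz": 0, "tx": 0, "ty": 0, "tz": 0, "gripper": 1},
  ],
)

```text
time: 66.68
position: [0.5902, -0.1164, 0.4026]
tcp_rot: [3.141, 0.002, -0.035]
wrist_force: [0.1, 0.4, -1.8]
width: 0.0184
```

>>> drive_tool(
  increments=[
    {"rx": 0, "ry": 0, "rz": 0, "tx": 0, "ty": 0, "tz": 0, "gripper": 1},
    {"rx": 0, "ry": 0, "rz": 0, "tx": 0, "ty": 0, "tz": 0, "gripper": 1},
    {"rx": 0, "ry": 0, "rz": 0, "tx": 0, "ty": 0, "tz": 0, "gripper": 1},
  ],
)

```text
time: 67.05
position: [0.5909, -0.1136, 0.4035]
tcp_rot: [-3.141, -0.0, -0.03]
wrist_force: [-0.3, -0.4, -2.3]
width: 0.0184
```

```bash
python3 pl.py 2
```

```text
0.01838581138059734 [-0.3 -0.4 -2.3] [ 0.5909 -0.1136  0.4035]
(array([-1.00e-01,  1.60e+00,  1.14e+02]), array([-0.01, -0.02,  0.13]))
```

>>> drive_tool(
  increments=[
    {"rx": 0, "ry": 0, "rz": 0, "tx": 0, "ty": 1.2, "tz": 30, "gripper": 1},
    {"rx": 0, "ry": 0, "rz": 0, "tx": 0, "ty": 0, "tz": 30, "gripper": 1},
    {"rx": 0, "ry": 0, "rz": 0, "tx": 0, "ty": 0, "tz": 0, "gripper": 1},
    {"rx": 0, "ry": 0, "rz": 0, "tx": 0, "ty": 0, "tz": 0, "gripper": 1},
  ],
)

```text
time: 67.55
position: [0.5913, -0.1156, 0.3444]
tcp_rot: [-3.141, -0.001, -0.031]
wrist_force: [-0.8, -0.7, -0.5]
width: 0.0179
```

```bash
python3 pl.py 2
```

```text
0.017856929145681665 [-0.8 -0.7 -0.5] [ 0.5913 -0.1156  0.3444]
(array([-0.6, -0.4, 54.9]), array([-0.01, -0.07,  0.05]))
```

>>> drive_tool(
  increments=[
    {"rx": 0, "ry": 0, "rz": 0, "tx": -0.3, "ty": -0.2, "tz": 15, "gripper": 1},
    {"rx": 0, "ry": 0, "rz": 0, "tx": 0, "ty": 0, "tz": 15, "gripper": 1},
    {"rx": 0, "ry": 0, "rz": 0, "tx": 0, "ty": 0, "tz": 12, "gripper": 1},
    {"rx": 0, "ry": 0, "rz": 0, "tx": 0, "ty": 0, "tz": 8, "gripper": 1},
    {"rx": 0, "ry": 0, "rz": 0, "tx": 0, "ty": 0, "tz": 3, "gripper": 1},
    {"rx": 0, "ry": 0, "rz": 0, "tx": 0, "ty": 0, "tz": 0, "gripper": 1},
  ],
)

```text
time: 68.3
position: [0.5913, -0.1159, 0.2914]
tcp_rot: [3.141, -0.003, -0.032]
wrist_force: [0.6, -0.5, 4.8]
width: 0.0184
```

```bash
python3 pl.py 2
```

```text
0.01837062493434927 [ 0.6 -0.5  4.8] [ 0.5913 -0.1159  0.2914]
(array([-0.5, -0.6,  1.9]), array([ 0.02, -0.16,  0.  ]))
```

>>> drive_tool(
  increments=[
    {"rx": 0, "ry": 0, "rz": 0, "tx": 0, "ty": 0, "tz": 0, "gripper": 0.66},
    {"rx": 0, "ry": 0, "rz": 0, "tx": 0, "ty": 0, "tz": 0, "gripper": 0.66},
    {"rx": 0, "ry": 0, "rz": 0, "tx": 0, "ty": 0, "tz": 0, "gripper": 0.66},
    {"rx": 0, "ry": 0, "rz": 0, "tx": 0, "ty": 0, "tz": -20, "gripper": 0.66},
    {"rx": 0, "ry": 0, "rz": 0, "tx": 0, "ty": 0, "tz": -45, "gripper": 0.66},
    {"rx": 0, "ry": 0, "rz": 0, "tx": 0, "ty": 0, "tz": -50, "gripper": 0.5},
    {"rx": 0, "ry": 0, "rz": 0, "tx": 0, "ty": 0, "tz": -50, "gripper": 0.4},
    {"rx": 0, "ry": 0, "rz": 0, "tx": 0, "ty": 0, "tz": -42, "gripper": 0.4},
    {"rx": 0, "ry": 0, "rz": 0, "tx": 0, "ty": 0, "tz": 0, "gripper": 0.4},
    {"rx": 0, "ry": 0, "rz": 0, "tx": 0, "ty": 0, "tz": 0, "gripper": 0.4},
  ],
)

```text
time: 69.55
position: [0.5904, -0.1159, 0.4965]
tcp_rot: [3.141, 0.001, -0.032]
wrist_force: [-0.7, 0.2, -0.3]
width: 0.0513
```

```bash
python3 bk.py
```

```text
[  0.654   -0.1615 305.     368.6924 298.4525 107.4721] rel [46.5 -5. ] r 46.7 ang 2.0
[  0.624   -0.1952 342.     408.9639 328.9942 135.    ] rel [ 16.5 -38.7] r 42.1 ang -59.0
[  0.6091  -0.155  310.     361.0493 291.9516 149.9419] rel [1.6 1.5] r 2.1 ang 51.0
[  0.5778  -0.0953 636.     362.9504 239.066  178.8679] rel [-29.7  61.2] r 68.0 ang 124.0
[  0.5914  -0.1158 299.     353.155  256.7692 166.7157] rel [-16.1  40.7] r 43.8 ang 120.0
[  0.582   -0.1919 343.     400.3746 324.4636 172.6064] rel [-25.5 -35.4] r 43.6 ang -118.0
[  0.5657  -0.1494 312.     373.1512 286.8045 187.5641] rel [-41.8   7.1] r 42.4 ang 178.0
```

>>> drive_tool(
  increments=[
    {"rx": 0, "ry": 0, "rz": 0, "tx": -8, "ty": -35, "tz": 0, "gripper": 0.4},
    {"rx": 0, "ry": 0, "rz": 0, "tx": -8, "ty": -45, "tz": 0, "gripper": 0.4},
    {"rx": 0, "ry": 0, "rz": 0, "tx": -8, "ty": -50, "tz": 0, "gripper": 0.4},
    {"rx": 0, "ry": 0, "rz": 0, "tx": -8, "ty": -50, "tz": 0, "gripper": 0.4},
    {"rx": 0, "ry": 0, "rz": 0, "tx": -8, "ty": -50, "tz": 0, "gripper": 0.4},
    {"rx": 0, "ry": 0, "rz": 0, "tx": -8, "ty": -45, "tz": 0, "gripper": 0.4},
    {"rx": 0, "ry": 0, "rz": 0, "tx": -8, "ty": -40, "tz": 0, "gripper": 0.4},
    {"rx": 0, "ry": 0, "rz": 0, "tx": -8, "ty": -30, "tz": 0, "gripper": 0.4},
    {"rx": 0, "ry": 0, "rz": 0, "tx": -8, "ty": -15, "tz": 0, "gripper": 0.4},
    {"rx": 0, "ry": 0, "rz": 0, "tx": -2, "ty": -4, "tz": 0, "gripper": 0.4},
  ],
)

```text
time: 70.85
position: [0.5277, 0.2506, 0.4966]
tcp_rot: [3.141, 0.001, -0.031]
wrist_force: [-0.2, -0.8, -0.0]
width: 0.051
```

>>> drive_tool(
  increments=[
    {"rx": 0, "ry": 0, "rz": 0, "tx": 0, "ty": 0, "tz": 0, "gripper": 0.4},
    {"rx": 0, "ry": 0, "rz": 0, "tx": 0, "ty": 0, "tz": 0, "gripper": 0.4},
    {"rx": 0, "ry": 0, "rz": 0, "tx": 0, "ty": 0, "tz": 0, "gripper": 0.4},
  ],
)

```text
time: 71.22
position: [0.5286, 0.2493, 0.4973]
tcp_rot: [3.141, -0.0, -0.033]
wrist_force: [0.6, 1.0, -0.4]
width: 0.0513
```

```bash
python3 look.py 1
```

```text
[  0.452   0.37  276.    323.753 169.587 218.091] [ -80.4 -117.9  254.3] -> slots {1: array([198., 485.])}
[0.5285 0.2495 0.4974] 71.275
```

```bash
sed -i 's/^BX=.*/BX=np.array([.6095,-.1565]); LAT=-.14/' h.py
```

>>> drive_tool(
  increments=[
    {"rx": 0, "ry": 0, "rz": 0, "tx": -27, "ty": -40, "tz": 10, "gripper": 0.4},
    {"rx": 0, "ry": 0, "rz": 0, "tx": -27, "ty": -40, "tz": 20, "gripper": 0.4},
    {"rx": 0, "ry": 0, "rz": 0, "tx": -26.4, "ty": -38, "tz": 20, "gripper": 0.4},
    {"rx": 0, "ry": 0, "rz": 0, "tx": 0, "ty": 0, "tz": 55, "gripper": 0.4},
    {"rx": 0, "ry": 0, "rz": 0, "tx": 0, "ty": 0, "tz": 55, "gripper": 0.4},
    {"rx": 0, "ry": 0, "rz": 0, "tx": 0, "ty": 0, "tz": 55, "gripper": 0.4},
    {"rx": 0, "ry": 0, "rz": 0, "tx": 0, "ty": 0, "tz": 39, "gripper": 0.4},
    {"rx": 0, "ry": 0, "rz": 0, "tx": 0, "ty": 0, "tz": 0, "gripper": 0.4},
    {"rx": 0, "ry": 0, "rz": 0, "tx": 0, "ty": 0, "tz": 0, "gripper": 0.4},
  ],
)

```text
time: 72.4
position: [0.452, 0.3713, 0.2448]
tcp_rot: [-3.14, -0.001, -0.032]
wrist_force: [0.0, 0.9, 1.0]
width: 0.0512
```

>>> drive_tool(
  increments=[
    {"rx": 0, "ry": 0, "rz": 0, "tx": 0, "ty": 0, "tz": 0, "gripper": 1},
    {"rx": 0, "ry": 0, "rz": 0, "tx": 0, "ty": 0, "tz": 0, "gripper": 1},
    {"rx": 0, "ry": 0, "rz": 0, "tx": 0, "ty": 0, "tz": 0, "gripper": 1},
    {"rx": 0, "ry": 0, "rz": 0, "tx": 0, "ty": 0, "tz": 0, "gripper": 1},
    {"rx": 0, "ry": 0, "rz": 0, "tx": 0, "ty": 0, "tz": -25, "gripper": 1},
    {"rx": 0, "ry": 0, "rz": 0, "tx": 0, "ty": 0, "tz": -45, "gripper": 1},
    {"rx": 0, "ry": 0, "rz": 0, "tx": 0, "ty": 0, "tz": -50, "gripper": 1},
    {"rx": 0, "ry": 0, "rz": 0, "tx": 0, "ty": 0, "tz": -40, "gripper": 1},
    {"rx": 0, "ry": 0, "rz": 0, "tx": 8, "ty": 20, "tz": 0, "gripper": 1},
    {"rx": 0, "ry": 0, "rz": 0, "tx": 18, "ty": 40, "tz": 0, "gripper": 1},
  ],
)

```text
time: 73.65
position: [0.4746, 0.311, 0.4049]
tcp_rot: [-3.139, -0.002, -0.028]
wrist_force: [0.7, -0.5, -2.1]
width: 0.0183
```

>>> drive_tool(
  increments=[
    {"rx": 0, "ry": 0, "rz": 0, "tx": 20, "ty": 50, "tz": 0, "gripper": 1},
    {"rx": 0, "ry": 0, "rz": 0, "tx": 20, "ty": 50, "tz": 0, "gripper": 1},
    {"rx": 0, "ry": 0, "rz": 0, "tx": 20, "ty": 50, "tz": 0, "gripper": 1},
    {"rx": 0, "ry": 0, "rz": 0, "tx": 20, "ty": 50, "tz": 0, "gripper": 1},
    {"rx": 0, "ry": 0, "rz": 0, "tx": 20, "ty": 50, "tz": 0, "gripper": 1},
    {"rx": 0, "ry": 0, "rz": 0, "tx": 20, "ty": 50, "tz": 0, "gripper": 1},
    {"rx": 0, "ry": 0, "rz": 0, "tx": 20, "ty": 50, "tz": 0, "gripper": 1},
    {"rx": 0, "ry": 0, "rz": 0, "tx": 20, "ty": 45, "tz": 0, "gripper": 1},
    {"rx": 0, "ry": 0, "rz": 0, "tx": 14, "ty": 29, "tz": 0, "gripper": 1},
    {"rx": 0, "ry": 0, "rz": 0, "tx": 0, "ty": 0, "tz": 0, "gripper": 1},
  ],
)

```text
time: 74.9
position: [0.6363, -0.1231, 0.4031]
tcp_rot: [3.14, 0.0, -0.037]
wrist_force: [0.6, 0.7, -1.7]
width: 0.0183
```

>>> drive_tool(
  increments=[
    {"rx": 0, "ry": 0, "rz": 0, "tx": 0, "ty": 0, "tz": 0, "gripper": 1},
    {"rx": 0, "ry": 0, "rz": 0, "tx": 0, "ty": 0, "tz": 0, "gripper": 1},
    {"rx": 0, "ry": 0, "rz": 0, "tx": 0, "ty": 0, "tz": 0, "gripper": 1},
  ],
)

```text
time: 75.28
position: [0.6359, -0.1182, 0.4037]
tcp_rot: [-3.142, -0.0, -0.03]
wrist_force: [-0.2, 0.2, -1.7]
width: 0.0183
```

```bash
python3 pl.py 1
```

```text
0.018252256834766195 [-0.2  0.2 -1.7] [ 0.6359 -0.1182  0.4037]
(array([  1.1,   3.2, 114.2]), array([-0.  , -0.02,  0.1 ]))
```

>>> drive_tool(
  increments=[
    {"rx": 0, "ry": 0, "rz": 0, "tx": 1, "ty": 2.8, "tz": 30, "gripper": 1},
    {"rx": 0, "ry": 0, "rz": 0, "tx": 0, "ty": 0, "tz": 30, "gripper": 1},
    {"rx": 0, "ry": 0, "rz": 0, "tx": 0, "ty": 0, "tz": 0, "gripper": 1},
    {"rx": 0, "ry": 0, "rz": 0, "tx": 0, "ty": 0, "tz": 0, "gripper": 1},
  ],
)

```text
time: 75.78
position: [0.6374, -0.1217, 0.3446]
tcp_rot: [-3.141, -0.001, -0.031]
wrist_force: [0.3, -0.1, -1.3]
width: 0.0182
```

```bash
python3 pl.py 1
```

```text
0.01815691646391205 [ 0.3 -0.1 -1.3] [ 0.6374 -0.1217  0.3446]
(array([-0.6, -0.2, 55.1]), array([-0.01, -0.08,  0.04]))
```

>>> drive_tool(
  increments=[
    {"rx": 0, "ry": 0, "rz": 0, "tx": -0.3, "ty": 0, "tz": 15, "gripper": 1},
    {"rx": 0, "ry": 0, "rz": 0, "tx": 0, "ty": 0, "tz": 15, "gripper": 1},
    {"rx": 0, "ry": 0, "rz": 0, "tx": 0, "ty": 0, "tz": 12, "gripper": 1},
    {"rx": 0, "ry": 0, "rz": 0, "tx": 0, "ty": 0, "tz": 8, "gripper": 1},
    {"rx": 0, "ry": 0, "rz": 0, "tx": 0, "ty": 0, "tz": 3, "gripper": 1},
    {"rx": 0, "ry": 0, "rz": 0, "tx": 0, "ty": 0, "tz": 0, "gripper": 1},
  ],
)

```text
time: 76.53
position: [0.6371, -0.1222, 0.2911]
tcp_rot: [3.141, -0.002, -0.032]
wrist_force: [0.2, -0.4, 3.7]
width: 0.0181
```

```bash
python3 pl.py 1
```

```text
0.018085893075387497 [ 0.2 -0.4  3.7] [ 0.6371 -0.1222  0.2911]
(array([-0.2, -0.7,  1.6]), array([ 0.01, -0.1 ,  0.01]))
```

>>> drive_tool(
  increments=[
    {"rx": 0, "ry": 0, "rz": 0, "tx": 0, "ty": 0, "tz": 0, "gripper": 0.66},
    {"rx": 0, "ry": 0, "rz": 0, "tx": 0, "ty": 0, "tz": 0, "gripper": 0.66},
    {"rx": 0, "ry": 0, "rz": 0, "tx": 0, "ty": 0, "tz": 0, "gripper": 0.66},
    {"rx": 0, "ry": 0, "rz": 0, "tx": 0, "ty": 0, "tz": -20, "gripper": 0.66},
    {"rx": 0, "ry": 0, "rz": 0, "tx": 0, "ty": 0, "tz": -45, "gripper": 0.66},
    {"rx": 0, "ry": 0, "rz": 0, "tx": -15, "ty": 15, "tz": -50, "gripper": 0.5},
    {"rx": 0, "ry": 0, "rz": 0, "tx": -15, "ty": 15, "tz": -50, "gripper": 0.4},
    {"rx": 0, "ry": 0, "rz": 0, "tx": -15, "ty": 5, "tz": -42, "gripper": 0.4},
    {"rx": 0, "ry": 0, "rz": 0, "tx": 0, "ty": 0, "tz": 0, "gripper": 0.4},
    {"rx": 0, "ry": 0, "rz": 0, "tx": 0, "ty": 0, "tz": 0, "gripper": 0.4},
  ],
)

```text
time: 77.78
position: [0.5905, -0.1556, 0.4967]
tcp_rot: [3.142, 0.001, -0.032]
wrist_force: [0.1, 0.5, -0.6]
width: 0.0517
```

```bash
python3 bk.py; python3 - <<'E'
from h import *
im,C=snap('wrist'); s,Cs=snap('scene')
a=cv2.resize(im[80:280,160:360],(400,400),interpolation=cv2.INTER_CUBIC)
b=cv2.resize(s[140:220,230:310],(400,400),interpolation=cv2.INTER_CUBIC)
cv2.imwrite('pics/z2.png',cv2.cvtColor(np.hstack([a,b]),cv2.COLOR_RGB2BGR))
for r in manip.mark_of('rack_tab','wrist')[:2]: print(r, at_z(r['pixel'],.07,C))
for r in manip.mark_of('door_tab','wrist')[:2]: print(r, at_z(r['pixel'],.03,C))
E
```

```text
[  0.6554  -0.1618 261.     315.4463 261.046  107.9502] rel [45.9 -5.3] r 46.2 ang 1.0
[  0.6366  -0.1224 299.     349.3295 224.6321 127.0435] rel [27.1 34.1] r 43.5 ang 60.0
[  0.6256  -0.1951 296.     356.487  292.4257 135.1047] rel [ 16.1 -38.6] r 41.8 ang -59.0
[  0.6105  -0.1552 292.     341.788  256.0103 150.1199] rel [1.  1.3] r 1.6 ang 60.0
[  0.5733  -0.1044 458.     379.2133 212.5764 183.6725] rel [-36.2  52.1] r 63.4 ang 133.0
[  0.5928  -0.1159 309.     366.4206 221.4854 166.7896] rel [-16.7  40.6] r 43.9 ang 120.0
[  0.5835  -0.192  308.     367.4564 289.3506 172.6721] rel [-26.  -35.5] r 44.0 ang -118.0
[  0.5314  -0.1478 911.     377.7992 251.8793 216.528 ] rel [-78.1   8.7] r 78.6 ang 182.0
{'pixel': [257.4, 229.0], 'p': 0.77} [ 0.48659344 -0.15298757  0.07      ]
{'pixel': [393.4, 237.3], 'p': 0.54} [ 0.46759545 -0.34730076  0.07      ]
{'pixel': [256.8, 253.2], 'p': 0.69} [ 0.42588159 -0.15027258  0.03      ]
```

View pics/z2.png

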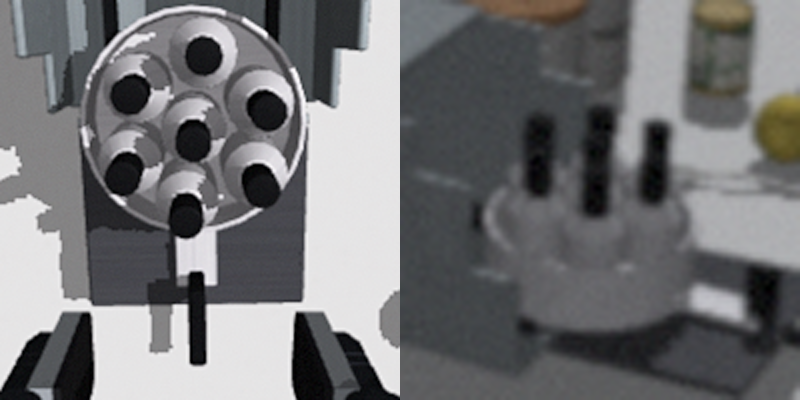

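All seven bottles stand in a hexagon in the basket, stoppers in both views vertical. The basket tab is at about x = 0.487. I'll grip it and push the basket home gently.

>>> drive_tool(
  increments=[
    {"rx": 0, "ry": 0, "rz": 0, "tx": -50, "ty": 1.2, "tz": 0, "gripper": 0.4},
    {"rx": 0, "ry": 0, "rz": 0, "tx": -53.5, "ty": 1.2, "tz": 20, "gripper": 0.4},
    {"rx": 0, "ry": 0, "rz": 0, "tx": 0, "ty": 0, "tz": 50, "gripper": 0.4},
    {"rx": 0, "ry": 0, "rz": 0, "tx": 0, "ty": 0, "tz": 50, "gripper": 0.4},
    {"rx": 0, "ry": 0, "rz": 0, "tx": 0, "ty": 0, "tz": 50, "gripper": 0.4},
    {"rx": 0, "ry": 0, "rz": 0, "tx": 0, "ty": 0, "tz": 40, "gripper": 0.4},
    {"rx": 0, "ry": 0, "rz": 0, "tx": 0, "ty": 0, "tz": 0, "gripper": 0.4},
    {"rx": 0, "ry": 0, "rz": 0, "tx": 0, "ty": 0, "tz": 0, "gripper": 0.4},
  ],
)

```text
time: 79.03
position: [0.4878, -0.1546, 0.2884]
tcp_rot: [-3.141, -0.001, -0.031]
wrist_force: [-0.1, 0.1, 0.4]
width: 0.0512
```

```bash
python3 - <<'E'
from h import *
print(go([.487,-.1548,.0735],-.032))
im,C=snap('wrist')
for r in manip.mark_of('rack_tab','wrist')[:2]: print(r, at_z(r['pixel'],.072,C))
E
```

```text
(array([-0.8,  0.2, 59.9]), array([-0.01, -0.07,  0.04]))
{'pixel': [256.3, 218.5], 'p': 0.66} [ 0.48800852 -0.15395144  0.072     ]
{'pixel': [501.6, 238.3], 'p': 0.55} [ 0.46859309 -0.3179844   0.072     ]
```

>>> drive_tool(
  increments=[
    {"rx": 0, "ry": 0, "rz": 0, "tx": 0, "ty": 0, "tz": 25, "gripper": 0.4},
    {"rx": 0, "ry": 0, "rz": 0, "tx": 0, "ty": 0, "tz": 22, "gripper": 0.4},
    {"rx": 0, "ry": 0, "rz": 0, "tx": 0, "ty": 0, "tz": 13, "gripper": 0.4},
    {"rx": 0, "ry": 0, "rz": 0, "tx": 0, "ty": 0, "tz": 0, "gripper": 0.4},
    {"rx": 0, "ry": 0, "rz": 0, "tx": 0, "ty": 0, "tz": 0, "gripper": 1},
    {"rx": 0, "ry": 0, "rz": 0, "tx": 0, "ty": 0, "tz": 0, "gripper": 1},
    {"rx": 0, "ry": 0, "rz": 0, "tx": 0, "ty": 0, "tz": 0, "gripper": 1},
    {"rx": 0, "ry": 0, "rz": 0, "tx": 0, "ty": 0, "tz": 0, "gripper": 1},
  ],
)

```text
time: 80.12
position: [0.4874, -0.1547, 0.2282]
tcp_rot: [3.141, -0.001, -0.03]
wrist_force: [-0.5, -0.4, 6.7]
width: 0.0111
```

>>> drive_tool(
  increments=[
    {"rx": 0, "ry": 0, "rz": 0, "tx": 2, "ty": 0, "tz": 0, "gripper": 1},
    {"rx": 0, "ry": 0, "rz": 0, "tx": 4, "ty": 0, "tz": 0, "gripper": 1},
    {"rx": 0, "ry": 0, "rz": 0, "tx": 6, "ty": -0.1, "tz": 0, "gripper": 1},
    {"rx": 0, "ry": 0, "rz": 0, "tx": 8, "ty": -0.1, "tz": 0, "gripper": 1},
    {"rx": 0, "ry": 0, "rz": 0, "tx": 10, "ty": -0.1, "tz": 0, "gripper": 1},
    {"rx": 0, "ry": 0, "rz": 0, "tx": 10, "ty": -0.1, "tz": 0, "gripper": 1},
    {"rx": 0, "ry": 0, "rz": 0, "tx": 10, "ty": -0.1, "tz": 0, "gripper": 1},
    {"rx": 0, "ry": 0, "rz": 0, "tx": 10, "ty": -0.1, "tz": 0, "gripper": 1},
    {"rx": 0, "ry": 0, "rz": 0, "tx": 10, "ty": -0.1, "tz": 0, "gripper": 1},
    {"rx": 0, "ry": 0, "rz": 0, "tx": 10, "ty": -0.1, "tz": 0, "gripper": 1},
  ],
)

```text
time: 81.38
position: [0.5675, -0.1558, 0.2282]
tcp_rot: [-3.141, -0.001, -0.03]
wrist_force: [-1.4, 1.3, 5.8]
width: 0.0108
```

>>> drive_tool(
  increments=[
    {"rx": 0, "ry": 0, "rz": 0, "tx": 10, "ty": -0.1, "tz": 0, "gripper": 1},
    {"rx": 0, "ry": 0, "rz": 0, "tx": 10, "ty": -0.1, "tz": 0, "gripper": 1},
    {"rx": 0, "ry": 0, "rz": 0, "tx": 10, "ty": -0.1, "tz": 0, "gripper": 1},
    {"rx": 0, "ry": 0, "rz": 0, "tx": 10, "ty": -0.1, "tz": 0, "gripper": 1},
    {"rx": 0, "ry": 0, "rz": 0, "tx": 10, "ty": -0.1, "tz": 0, "gripper": 1},
    {"rx": 0, "ry": 0, "rz": 0, "tx": 9, "ty": -0.1, "tz": 0, "gripper": 1},
    {"rx": 0, "ry": 0, "rz": 0, "tx": 8, "ty": 0, "tz": 0, "gripper": 1},
    {"rx": 0, "ry": 0, "rz": 0, "tx": 6, "ty": 0, "tz": 0, "gripper": 1},
    {"rx": 0, "ry": 0, "rz": 0, "tx": 4, "ty": 0, "tz": 0, "gripper": 1},
    {"rx": 0, "ry": 0, "rz": 0, "tx": 2, "ty": 0, "tz": 0, "gripper": 1},
  ],
)

```text
time: 82.62
position: [0.6465, -0.1569, 0.2283]
tcp_rot: [-3.14, -0.001, -0.03]
wrist_force: [-1.2, 2.7, 6.6]
width: 0.0112
```

>>> drive_tool(
  increments=[
    {"rx": 0, "ry": 0, "rz": 0, "tx": 2, "ty": 0, "tz": 0, "gripper": 1},
    {"rx": 0, "ry": 0, "rz": 0, "tx": 2, "ty": 0, "tz": 0, "gripper": 1},
    {"rx": 0, "ry": 0, "rz": 0, "tx": 0, "ty": 0, "tz": 0, "gripper": 1},
  ],
)

```text
time: 83.0
position: [0.6506, -0.157, 0.2283]
tcp_rot: [-3.14, -0.002, -0.029]
wrist_force: [0.3, 4.4, 5.5]
width: 0.0111
```

Still no end stop; push on gently.

>>> drive_tool(
  increments=[
    {"rx": 0, "ry": 0, "rz": 0, "tx": 2, "ty": 0.3, "tz": 0, "gripper": 1},
    {"rx": 0, "ry": 0, "rz": 0, "tx": 2, "ty": 0, "tz": 0, "gripper": 1},
    {"rx": 0, "ry": 0, "rz": 0, "tx": 2, "ty": 0, "tz": 0, "gripper": 1},
    {"rx": 0, "ry": 0, "rz": 0, "tx": 0, "ty": 0, "tz": 0, "gripper": 1},
    {"rx": 0, "ry": 0, "rz": 0, "tx": 0, "ty": 0, "tz": 0, "gripper": 1},
  ],
)

```text
time: 83.62
position: [0.6566, -0.1572, 0.2283]
tcp_rot: [-3.139, -0.002, -0.029]
wrist_force: [0.4, 5.1, 6.6]
width: 0.0113
```

>>> drive_tool(
  increments=[
    {"rx": 0, "ry": 0, "rz": 0, "tx": 2, "ty": -0.3, "tz": 0, "gripper": 1},
    {"rx": 0, "ry": 0, "rz": 0, "tx": 2, "ty": 0, "tz": 0, "gripper": 1},
    {"rx": 0, "ry": 0, "rz": 0, "tx": 0, "ty": 0, "tz": 0, "gripper": 1},
    {"rx": 0, "ry": 0, "rz": 0, "tx": 0, "ty": 0, "tz": 0, "gripper": 1},
  ],
)

```text
time: 84.12
position: [0.6605, -0.1572, 0.2283]
tcp_rot: [-3.14, -0.002, -0.029]
wrist_force: [0.2, 3.0, 4.9]
width: 0.011
```

>>> drive_tool(
  increments=[
    {"rx": 0, "ry": 0, "rz": 0, "tx": 2, "ty": 0, "tz": 0, "gripper": 1},
    {"rx": 0, "ry": 0, "rz": 0, "tx": 2, "ty": 0, "tz": 0, "gripper": 1},
    {"rx": 0, "ry": 0, "rz": 0, "tx": 2, "ty": 0, "tz": 0, "gripper": 1},
    {"rx": 0, "ry": 0, "rz": 0, "tx": 0, "ty": 0, "tz": 0, "gripper": 1},
    {"rx": 0, "ry": 0, "rz": 0, "tx": 0, "ty": 0, "tz": 0, "gripper": 1},
  ],
)

```text
time: 84.75
position: [0.6637, -0.1571, 0.2282]
tcp_rot: [-3.14, 0.007, -0.03]
wrist_force: [-15.5, 5.1, 14.4]
width: 0.0107
```

```bash
python3 - <<'E'
from h import *
print(manip.sense()['wrist_force'],manip.sense()['position'])
im,C=snap('top'); ims,Cs=snap('scene'); w,_=snap('wrist')
for n,c in (('top',C),('scene',Cs)):
  for l,z in (('rack_tab',.07),('basket_floor',.046)):
    for r in manip.mark_of(l,n)[:2]: print(n,l,r,at_z(r['pixel'],z,c))
p=proj([.68,-.16,.1],C).astype(int)
cv2.imwrite('pics/z3.png',cv2.cvtColor(np.hstack([cv2.resize(w,(400,300)),cv2.resize(im[p[1]-45:p[1]+45,p[0]-60:p[0]+60],(400,300),interpolation=cv2.INTER_CUBIC)]),cv2.COLOR_RGB2BGR))
E
```

```text
[-15.52826412   5.11069522  14.40554037] [ 0.66370483 -0.1571451   0.22820667]
top rack_tab {'pixel': [296.0, 159.4], 'p': 0.69} [ 0.66020381 -0.15331075  0.07      ]
top basket_floor {'pixel': [284.5, 123.5], 'p': 0.45} [ 0.79372733 -0.16480792  0.046     ]
scene rack_tab {'pixel': [256.3, 180.9], 'p': 0.54} [ 0.66502173 -0.17800068  0.07      ]
```

View pics/z3.png

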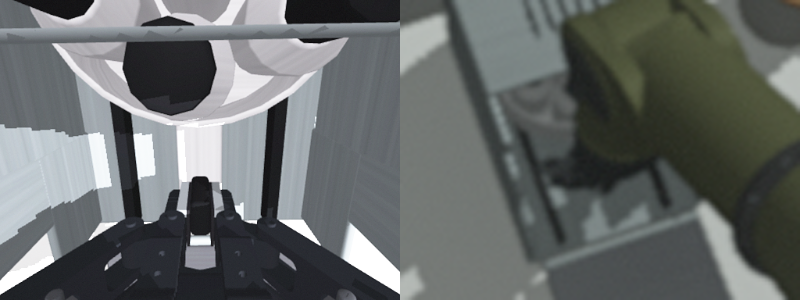

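The basket has reached its end stop (15 N at x = 0.664). The wrist picture shows the front bottle's stopper upright behind the tab. Release, rise and go to the door tab.

>>> drive_tool(
  increments=[
    {"rx": 0, "ry": 0, "rz": 0, "tx": 0, "ty": 0, "tz": 0, "gripper": 0.4},
    {"rx": 0, "ry": 0, "rz": 0, "tx": 0, "ty": 0, "tz": 0, "gripper": 0.4},
    {"rx": 0, "ry": 0, "rz": 0, "tx": 0, "ty": 0, "tz": 0, "gripper": 0.4},
    {"rx": 0, "ry": 0, "rz": 0, "tx": 0, "ty": 0, "tz": -25, "gripper": 0.4},
    {"rx": 0, "ry": 0, "rz": 0, "tx": 0, "ty": 0, "tz": -40, "gripper": 0.4},
    {"rx": 0, "ry": 0, "rz": 0, "tx": 0, "ty": 0, "tz": -50, "gripper": 0.4},
    {"rx": 0, "ry": 0, "rz": 0, "tx": 0, "ty": 0, "tz": -50, "gripper": 0.4},
    {"rx": 0, "ry": 0, "rz": 0, "tx": -30, "ty": 0, "tz": -50, "gripper": 0.4},
    {"rx": 0, "ry": 0, "rz": 0, "tx": -36, "ty": 0, "tz": -50, "gripper": 0.4},
    {"rx": 0, "ry": 0, "rz": 0, "tx": 0, "ty": 0, "tz": 0, "gripper": 0.4},
  ],
)

```text
time: 86.35
position: [0.5988, -0.1566, 0.4976]
tcp_rot: [3.139, -0.008, -0.033]
wrist_force: [0.7, 0.9, 0.4]
width: 0.0516
```

```bash
python3 - <<'E'
from h import *
np.set_printoptions(precision=4,suppress=True)
im,C=snap('wrist','w10.png'); print(manip.sense()['position'])
for l,z in (('rack_tab',.07),('door_tab',.03),('basket_floor',.046)):
    for r in manip.mark_of(l,'wrist')[:2]: print(l,r,at_z(r['pixel'],z,C))
print(bottles(z=.046,box=((.6,.85),(-.25,-.05))))
print(go([.4275,-.1545,.030],-.032))
E
```

```text
[ 0.5994 -0.157   0.4949]
rack_tab {'pixel': [409.8, 143.4], 'p': 0.69} [ 0.6134 -0.3581  0.07  ]
rack_tab {'pixel': [251.3, 108.9], 'p': 0.6} [ 0.6638 -0.1527  0.07  ]
door_tab {'pixel': [259.7, 260.2], 'p': 0.91} [ 0.4257 -0.1568  0.03  ]
[[  0.7412  -0.1518 454.     523.1887 246.7335  25.5551]
 [  0.7489  -0.1923 122.     572.1545 288.9262  15.1557]
 [  0.6838  -0.1981 640.     394.1067 294.8562  87.1328]
 [  0.6851  -0.1153 640.     401.9693 212.9703  88.5172]
 [  0.665   -0.1563 159.     326.7525 254.0126 108.1069]]
(array([-172.2,    2.9,  306.1]), array([-0.04,  0.13,  0.01]))
```

View pics/w10.png

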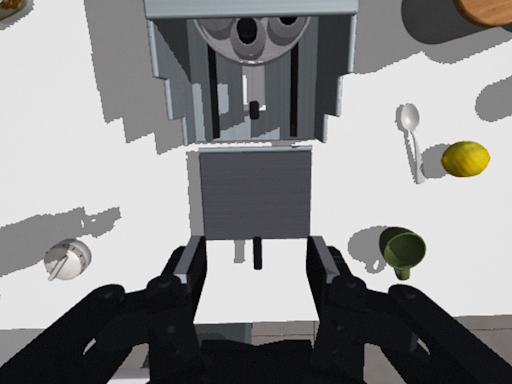

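Basket is home (tab at (254,108)), and its front stoppers at (248,30) and (290,18) are upright. Now the door tab at (258,252).

>>> drive_tool(
  increments=[
    {"rx": 0, "ry": 0, "rz": 0, "tx": -58, "ty": 1, "tz": 10, "gripper": 0.4},
    {"rx": 0, "ry": 0, "rz": 0, "tx": -58, "ty": 1, "tz": 10, "gripper": 0.4},
    {"rx": 0, "ry": 0, "rz": 0, "tx": -56, "ty": 1.3, "tz": 25, "gripper": 0.4},
    {"rx": 0, "ry": 0, "rz": 0, "tx": 0, "ty": 0, "tz": 50, "gripper": 0.4},
    {"rx": 0, "ry": 0, "rz": 0, "tx": 0, "ty": 0, "tz": 50, "gripper": 0.4},
    {"rx": 0, "ry": 0, "rz": 0, "tx": 0, "ty": 0, "tz": 50, "gripper": 0.4},
    {"rx": 0, "ry": 0, "rz": 0, "tx": 0, "ty": 0, "tz": 50, "gripper": 0.4},
    {"rx": 0, "ry": 0, "rz": 0, "tx": 0, "ty": 0, "tz": 40, "gripper": 0.4},
    {"rx": 0, "ry": 0, "rz": 0, "tx": 0, "ty": 0, "tz": 0, "gripper": 0.4},
    {"rx": 0, "ry": 0, "rz": 0, "tx": 0, "ty": 0, "tz": 0, "gripper": 0.4},
  ],
)

```text
time: 87.85
position: [0.4286, -0.1547, 0.2078]
tcp_rot: [-3.141, 0.0, -0.031]
wrist_force: [0.2, 0.4, 1.0]
width: 0.051
```

```bash
python3 -c "
from h import *
print(go([.428,-.1548,.030],-.032))"
```

```text
(array([-0.5,  0.2, 22.8]), array([-0.02,  0.  ,  0.04]))
```

>>> drive_tool(
  increments=[
    {"rx": 0, "ry": 0, "rz": 0, "tx": 0, "ty": 0, "tz": 14, "gripper": 0.4},
    {"rx": 0, "ry": 0, "rz": 0, "tx": 0, "ty": 0, "tz": 8.5, "gripper": 0.4},
    {"rx": 0, "ry": 0, "rz": 0, "tx": 0, "ty": 0, "tz": 0, "gripper": 0.4},
    {"rx": 0, "ry": 0, "rz": 0, "tx": 0, "ty": 0, "tz": 0, "gripper": 1},
    {"rx": 0, "ry": 0, "rz": 0, "tx": 0, "ty": 0, "tz": 0, "gripper": 1},
    {"rx": 0, "ry": 0, "rz": 0, "tx": 0, "ty": 0, "tz": 0, "gripper": 1},
    {"rx": 0, "ry": 0, "rz": 0, "tx": 0, "ty": 0, "tz": 0, "gripper": 1},
  ],
)

```text
time: 88.72
position: [0.4281, -0.1543, 0.185]
tcp_rot: [-3.141, -0.0, -0.031]
wrist_force: [0.6, 4.2, 0.8]
width: 0.0133
```

```bash
python3 -c "
from h import *
np.set_printoptions(precision=1,suppress=True)
s=manip.sense(); print(s['position'],s['wrist_force'],s['width'])
u=s['position'][0]-.605; w=s['position'][2]-.155-.03; r=np.hypot(u,w); a=np.arctan2(u,w); print(r,a)
A=np.linspace(a,.59,21); p=np.c_[r*np.sin(A),-r*np.cos(A)]; print(np.diff(p,axis=0)*1000)"
```

```text
[ 0.4 -0.2  0.2] [0.6 4.2 0.8] 0.013259645642046245
0.1768886240503991 -1.5710698959683584
[[  1.  -19.1]
 [  3.1 -18.9]
 [  5.1 -18.4]
 [  7.  -17.8]
 [  8.9 -16.9]
 [ 10.7 -15.8]
 [ 12.3 -14.6]
 [ 13.8 -13.2]
 [ 15.2 -11.6]
 [ 16.3  -9.9]
 [ 17.3  -8.1]
 [ 18.1  -6.2]
 [ 18.6  -4.2]
 [ 19.   -2.1]
 [ 19.1  -0.1]
 [ 19.    2. ]
 [ 18.7   4. ]
 [ 18.1   6. ]
 [ 17.4   7.9]
 [ 16.4   9.8]]
```

>>> drive_tool(
  increments=[
    {"rx": 0, "ry": 0, "rz": 0, "tx": 1, "ty": 0, "tz": -19, "gripper": 1},
    {"rx": 0, "ry": 0, "rz": 0, "tx": 3.1, "ty": 0, "tz": -18.9, "gripper": 1},
    {"rx": 0, "ry": 0, "rz": 0, "tx": 5.1, "ty": -0.1, "tz": -18.4, "gripper": 1},
    {"rx": 0, "ry": 0, "rz": 0, "tx": 7, "ty": -0.2, "tz": -17.8, "gripper": 1},
    {"rx": 0, "ry": 0, "rz": 0, "tx": 8.9, "ty": -0.2, "tz": -16.9, "gripper": 1},
    {"rx": 0, "ry": 0, "rz": 0, "tx": 10.7, "ty": -0.2, "tz": -15.8, "gripper": 1},
    {"rx": 0, "ry": 0, "rz": 0, "tx": 12.3, "ty": -0.3, "tz": -14.6, "gripper": 1},
    {"rx": 0, "ry": 0, "rz": 0, "tx": 13.8, "ty": -0.3, "tz": -13.2, "gripper": 1},
    {"rx": 0, "ry": 0, "rz": 0, "tx": 15.2, "ty": -0.3, "tz": -11.6, "gripper": 1},
    {"rx": 0, "ry": 0, "rz": 0, "tx": 16.3, "ty": -0.3, "tz": -9.9, "gripper": 1},
  ],
)

```text
time: 89.98
position: [0.5199, -0.1554, 0.34]
tcp_rot: [-3.14, 0.007, -0.032]
wrist_force: [-3.4, 2.6, -6.3]
width: 0.0127
```

>>> drive_tool(
  increments=[
    {"rx": 0, "ry": 0, "rz": 0, "tx": 17.3, "ty": -0.4, "tz": -8.1, "gripper": 1},
    {"rx": 0, "ry": 0, "rz": 0, "tx": 18.1, "ty": -0.4, "tz": -6.2, "gripper": 1},
    {"rx": 0, "ry": 0, "rz": 0, "tx": 18.6, "ty": -0.4, "tz": -4.2, "gripper": 1},
    {"rx": 0, "ry": 0, "rz": 0, "tx": 19, "ty": -0.4, "tz": -2.1, "gripper": 1},
    {"rx": 0, "ry": 0, "rz": 0, "tx": 19.1, "ty": -0.4, "tz": -0.1, "gripper": 1},
    {"rx": 0, "ry": 0, "rz": 0, "tx": 19, "ty": -0.4, "tz": 2, "gripper": 1},
  ],
)

```text
time: 90.72
position: [0.632, -0.1566, 0.3597]
tcp_rot: [-3.141, 0.004, -0.032]
wrist_force: [-4.8, 2.0, 4.5]
width: 0.013
```

>>> drive_tool(
  increments=[
    {"rx": 0, "ry": 0, "rz": 0, "tx": 18.7, "ty": -0.4, "tz": 4, "gripper": 1},
    {"rx": 0, "ry": 0, "rz": 0, "tx": 18.1, "ty": -0.4, "tz": 6, "gripper": 1},
    {"rx": 0, "ry": 0, "rz": 0, "tx": 17.4, "ty": -0.4, "tz": 7.9, "gripper": 1},
    {"rx": 0, "ry": 0, "rz": 0, "tx": 13, "ty": -0.3, "tz": 7.5, "gripper": 1},
    {"rx": 0, "ry": 0, "rz": 0, "tx": 4, "ty": 0, "tz": 2.7, "gripper": 1},
    {"rx": 0, "ry": 0, "rz": 0, "tx": 2, "ty": 0, "tz": 1.4, "gripper": 1},
    {"rx": 0, "ry": 0, "rz": 0, "tx": 0, "ty": 0, "tz": 0, "gripper": 1},
  ],
)

```text
time: 91.6
position: [0.706, -0.1574, 0.3308]
tcp_rot: [-3.141, -0.001, -0.031]
wrist_force: [1.4, 2.5, 4.5]
width: 0.0131
```

>>> drive_tool(
  increments=[
    {"rx": 0, "ry": 0, "rz": 0, "tx": 2, "ty": 0, "tz": 1.4, "gripper": 1},
    {"rx": 0, "ry": 0, "rz": 0, "tx": 1.5, "ty": 0, "tz": 1.1, "gripper": 1},
    {"rx": 0, "ry": 0, "rz": 0, "tx": 0, "ty": 0, "tz": 0, "gripper": 1},
    {"rx": 0, "ry": 0, "rz": 0, "tx": 0, "ty": 0, "tz": 0, "gripper": 1},
  ],
)

```text
time: 92.1
position: [0.7093, -0.1575, 0.3285]
tcp_rot: [-3.141, -0.0, -0.031]
wrist_force: [-0.4, 2.4, 6.4]
width: 0.0128
```

>>> drive_tool(
  increments=[
    {"rx": 0, "ry": 0, "rz": 0, "tx": 2, "ty": 0, "tz": 1.4, "gripper": 1},
    {"rx": 0, "ry": 0, "rz": 0, "tx": 2, "ty": 0, "tz": 1.4, "gripper": 1},
    {"rx": 0, "ry": 0, "rz": 0, "tx": 0, "ty": 0, "tz": 0, "gripper": 1},
    {"rx": 0, "ry": 0, "rz": 0, "tx": 0, "ty": 0, "tz": 0, "gripper": 1},
  ],
)

```text
time: 92.6
position: [0.7106, -0.1574, 0.3282]
tcp_rot: [3.141, 0.006, -0.032]
wrist_force: [-20.7, 4.1, 26.6]
width: 0.0132
```

The door is hard against its stop. Release, rise and check.

>>> drive_tool(
  increments=[
    {"rx": 0, "ry": 0, "rz": 0, "tx": 0, "ty": 0, "tz": 0, "gripper": 0.4},
    {"rx": 0, "ry": 0, "rz": 0, "tx": 0, "ty": 0, "tz": 0, "gripper": 0.4},
    {"rx": 0, "ry": 0, "rz": 0, "tx": 0, "ty": 0, "tz": 0, "gripper": 0.4},
    {"rx": 0, "ry": 0, "rz": 0, "tx": 0, "ty": 0, "tz": -25, "gripper": 0.4},
    {"rx": 0, "ry": 0, "rz": 0, "tx": 0, "ty": 0, "tz": -45, "gripper": 0.4},
    {"rx": 0, "ry": 0, "rz": 0, "tx": 0, "ty": 0, "tz": -50, "gripper": 0.4},
    {"rx": 0, "ry": 0, "rz": 0, "tx": -40, "ty": 0, "tz": -30, "gripper": 0.4},
    {"rx": 0, "ry": 0, "rz": 0, "tx": -40, "ty": 0, "tz": 0, "gripper": 0.4},
    {"rx": 0, "ry": 0, "rz": 0, "tx": 0, "ty": 0, "tz": 0, "gripper": 0.4},
    {"rx": 0, "ry": 0, "rz": 0, "tx": 0, "ty": 0, "tz": 0, "gripper": 0.4},
  ],
)

```text
time: 93.85
position: [0.6338, -0.156, 0.4747]
tcp_rot: [3.142, -0.0, -0.032]
wrist_force: [-0.5, -0.1, 0.0]
width: 0.0515
```

```bash
python3 - <<'E'
from h import *
from scipy.optimize import minimize_scalar
im,C=snap('wrist','w11.png'); print(manip.sense()['position'],manip.sense()['wrist_force'])
for r in manip.mark_of('door_tab','wrist')[:2]:
    print(r,at_z(r['pixel'],.175,C))
    print(minimize_scalar(lambda a:np.sum((proj(door(.607,-.156,-.012,a,.176),C)-r['pixel'])**2),bounds=(-.3,.6),method='bounded').x)
for l in ('rack_tab','basket_floor','bottle_1_mid','egg_timer','mug'):
    for r in manip.mark_of(l,'wrist')[:2]: print(l,r,at_z(r['pixel'],.07,C))
E
```

```text
[ 0.63415056 -0.15583452  0.4744048 ] [-0.09714992  0.37175171 -0.51825334]
{'pixel': [255.6, 102.3], 'p': 0.84} [ 0.70574746 -0.1570316   0.175     ]
0.010213571674612188
bottle_1_mid {'pixel': [247.9, 66.5], 'p': 0.58} [ 0.74348762 -0.14917344  0.07      ]
egg_timer {'pixel': [70.2, 274.6], 'p': 0.82} [0.47880954 0.11299505 0.07      ]
egg_timer {'pixel': [291.2, 47.1], 'p': 0.36} [ 0.76212025 -0.19863605  0.07      ]
mug {'pixel': [392.4, 266.3], 'p': 0.77} [ 0.47769717 -0.34053691  0.07      ]
```

View pics/w11.png

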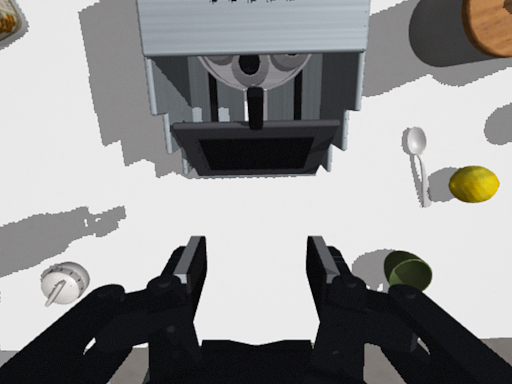

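Door shut at its stop (estimated angle about 0.01 rad). The front bottles show upright behind it at (249,65), and the timer, mug and spoon look undisturbed. I'm handing in.

```bash
python3 -c "
from bench import manip
print(manip.job_done(), manip.sense()['time'])"
```

```text
the job is handed in; nothing more can be done
the job is handed in; nothing more can be done
```

The steriliser is loaded and closed: all seven bottles went into the basket, the basket is pushed home and the door is shut. I handed the job in at about 94 s of the 210 s. It reports no verdict, so success rests on my own checks.

- **One slip:** the fifth bottle clipped the basket's front wall on the way down, slipped from the fingers and nudged the basket and the middle bottle. It dropped in and stayed upright. I re-gripped three bottles to restore the pattern before adding the last two.
- **Bottles:** with the basket still out, all seven looked upright, one in the middle and six round it. My position fits put them at most about 46 mm from the basket's axis. With the basket home, only the front two or three could be seen, and they looked upright. I could not check the others after the push.
- **Basket:** it met its end stop at about 15 N. That was about 11 mm further in than I had first found it.
- **Door:** it met its stop at about 33 N, and the estimated angle is about 0.01 rad from the final wrist image.
- **Other things:** the timer, mug and teaspoon look undisturbed, and the gripper was clear of everything at hand-in.

I viewed 17 pictures against the budget of 14 plus one or two.

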